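# Seat the control card of the induction heater

### The job

Take the control card out of its storage stand and lower it (do not let it fall) down the two guides of the open card cage until it rests on the connector, and let go of it. Then swing both locking levers of the cage inwards and down until they lie flat over the card's top edge, which presses the card fully home. Do not knock over the yellow-capped canister or the small white jar.

Things in the scene. Friction and masses are not known exactly. Their poses are not given: they have to be found in the camera images.
- card: Control card: dark green upright board 170 mm wide, 4 mm thick, blocks up to 14 mm proud of its faces, a grey connector foot below (124 wide, 10 thick, 18 tall), an aluminium pull tab on top; 0.2 to 0.4 kg. Origin: centre of the foot's underside; x normal to the board, y along its width, z up. Board's top edge at z = 90 mm, tab's top at 134. Fits the guides either way round.
- card_grip (a point): Centre of the free part of the card's pull tab, 112 mm above the foot's underside. The tab is 12 mm thick (along the card's x), 36 mm wide (y) and stands 44 mm above the board's top edge: grasp it from above, across its thickness.
- stand: Fixed black plastic storage stand, base 100 x 220 x 12 mm, with a slotted upright at each end (tops 56 mm above the table, slots 10 mm wide) in which the card first stands loosely, its foot on the base. Origin: centre of the base's underside; y along the card's width. The card must be raised 50 mm to clear it.
- cage: Fixed grey card cage, base 100 x 250 mm, open above. Origin: centre of its underside; x normal to the card, y along its width. Two upright aluminium guides at y = +80 and -80 mm: slots 9 mm wide, 3.5 mm spare at each board side; flared mouths (about 20 mm) with tops 111 mm above the table. Lever posts (top 138 mm) reach y = +-116 mm. May stand left or right of the stand.
- card_home (a point): Fixed point on the cage's vertical centre line, 30 mm above the table, axes as the cage's: where the card's origin is when fully home. Let down in the guides, the card rests 7 mm above this on two stiff contacts (one each side) that give way only under about 16 N each, then stay where pushed; the levers press it the rest of the way.
- lever_left (a joint): Left (cage +y) locking lever: 0 = closed, flat over the card's top edge, pointing to the cage's middle; grows as it swings up and outwards, pi/2 = upright, 2.0 = fully open. Starts at 1.75 to 1.95, leaning outwards; stays where left (about 1 N at the tip moves it). Meets the unseated card at about 0.4 rad; from there needs about 3 to 6 N down near its tip.
- lever_right (a joint): The same for the right (cage -y) lever, its mirror image.
- lever_left_pivot (a point): Pivot of the left lever: fixed in the cage at y = +102 mm, 125 mm above the table, axis along the cage's x, axes as the cage's.
- lever_right_pivot (a point): Pivot of the right lever: fixed in the cage at y = -102 mm, 125 mm above the table.
- lever_left_tip (a point): Middle of the end of the left lever, 72 mm from its pivot: a steel bar 10 mm thick, 16 mm wide, with a black plastic end (22 wide, 24 long). Open, it reaches 195 mm above the table (bring the card in over it). Closed, its top is 130 mm above the table and its end 30 mm from the cage's middle; the tab's side is 18 mm from the middle.
- lever_right_tip (a point): Middle of the end of the right lever, as for the left.
- canister: Dark steel canister with a domed yellow cap, 78 mm across, 147 mm tall, standing on the table beyond the work; not to be knocked over. Origin: centre of its underside.
- paste_jar: Small white plastic jar with a black lid, 52 mm across, 60 mm tall, standing between the cage and the stand; not to be knocked over. Origin: centre of its underside.
There are look-alikes about, which are no part of the job. Of the things that look like the card, the smaller one is meant.

How it is judged:
On the way:
1. the card stands in both guides, resting on the connector, let go, with both levers still up (x of card in the frame of card_home between -0.005 and 0.005 m and y of card in the frame of card_home between -0.006 and 0.006 m and angle between card's own z axis and vertical below 0.09 rad and z of card in the frame of card_home below 0.011 m and contact force between the fingers and card below 0.1 N and value of joint each of lever_left, lever_right above 0.5 rad), for 0.2 s.
At the end, for the whole second after the job is handed in: The card is upright (within 5 degrees) in both guides, at rest, its foot within 3 mm of the fully home height and within 5 to 6 mm of the cage's centre line, and both levers lie flat (within 8 degrees of closed) (x of card in the frame of card_home between -0.005 and 0.005 m and y of card in the frame of card_home between -0.006 and 0.006 m and angle between card's own z axis and vertical below 0.09 rad and z of card in the frame of card_home between -0.004 and 0.003 m and angle between the x axis of card and the x axis of card_home, either way round below 0.08 rad and value of joint each of lever_left, lever_right below 0.14 rad and linear speed of card below 0.02 m/s); the robot touches nothing.
It fails at once if the card is let fall down the guides (faster than 0.6 m/s inside them) (horizontal distance between card and card_home below 0.012 m and z of card in the frame of card_home below 0.08 m and linear speed of card above 0.6 m/s).
It fails at once if the canister is knocked over (angle between canister's own z axis and vertical above 0.5 rad).
It fails at once if the small white jar is knocked over (angle between paste_jar's own z axis and vertical above 0.5 rad).
It also fails if it takes over 64 s, if anything falls off the work surface, if the arm or the gripper's body presses on something with over 40 N, if the wrist force passes 120 N, or if a joint passes its speed limit or range.

### The arm

A 6-joint arm with a two-finger parallel gripper is mounted at the origin on the work surface. World frame = base frame: x ahead of the robot, y to its left, z up, the work surface at z = 0. Lengths are in m, angles in rad, forces in N, time in s.
With the tool pointing down it reaches from about 0.375 to 0.75 m from the base axis. Payload 9 kg.
Tool frame: the origin (TCP) lies at the very end of the fingers, on their centre line; the grasp point (between the pads) lies 19 mm behind it; x points along the fingers, z is the direction in which the jaws open and shut, and the axes are right-handed (so a half turn about x gives the same grasp; the last joint's range is limited). The gripper opens to 85 mm and grips with 20 to 120 N. Pads are 22 mm wide; open, the fingers measure 114 mm over their backs; the gripper's body (76 mm by 85 mm) begins 54 mm behind the grasp point. The pads swing forward as they close: fully open they stand 13 mm farther back than shut.
Start: joints at [-1.559, 0.104, 0.097, 1.564, 0, 1.353], TCP at [0.137, -0.584, 0.231] pointing down, gripper open.
Joint ranges: [-2.99, 2.99], [-0.84, 1.86], [-1.1, 1.16], [-1.84, 2.11], [-1.51, 1.56], [-3.14, 3.14]. Speed limits (rad/s): [2.22, 2.22, 2.57, 3.14, 3.14, 3.14].

### API

Orientations are given as a unit quaternion [w, x, y, z].
In Python, from cell import get_obs, snapshot, hand_in gives the robot as it stands.
- The arm moves only by the tool step_arm, never from a script. Its argument "increments" is a list of rows, each an object with "slide": the shift along the tool's x, y, z in m, a list of three; "spin": the turn about the tool's x in degrees. In form: [{"slide": [x, y, z], "spin": spin}, ...]. A call has 1 to 8 rows; each row is the pose to reach, as a shift and turn from the pose measured when the call began, along the tool's axes at that moment; what a row does not reach only later rows make up. A row lasts 1/12 s, in which the tool goes at most 41.7 mm and 7.16 degrees, less where a joint would pass 70% of its speed; a pose out of reach is approached as far as the arm can. A call with a gripper value outside its range is refused whole. "claw" is the opening, from 0 (shut) to 1 (fully open), set as the call begins (left out, the last holds). The fingers move at their own pace and stop on an object; "newtons" is the grip in N (left out, the last holds). Time passes only in rows, so rows that repeat a pose let the fingers close. It gives the time, the measured TCP pose, the force and the opening at its end, in the units of the state.
- get_obs(): the state, without advancing time (a new reading comes with each control period).
- snapshot(name): name is "scene" or "top" or "wrist"; returns a dict with "img" (480x640x3 uint8, blue, green, red), "fx", "fy", "cx", "cy" (pixels), "extrinsics" (4x4, takes a point from world to camera coordinates). Camera axes: x right, y up, looking along -z (the intrinsics and any distortion apply to the point x, -y, -z); pixel columns grow to the right and rows downward; lengths in m; the calibration is good to about 2 mm. The wrist camera is an equidistant fisheye: a pixel r from the principal point sees the ray r / f radians off the axis. A picture is of the moment at which its call begins. There is no depth.
- hand_in(): hands the job in, once; it reports no verdict.
The state is a dict: "time_s": time; "q": joint angles; "qvel": joint speeds; "joint_efforts": joint torques, N m; "eef_pos": TCP position; "eef_rot": TCP orientation; "ft_force": force on the tool from outside, world axes, zero at the start; "wrist_torque": the same for the moment, N m; "finger_gap": finger opening in m.
Only numpy, scipy, OpenCV 4.12 (cv2) and the standard library are available. Lean on these libraries where they do the work, as an engineer would, in place of code of your own. Each camera call takes 0.05 s, during which the arm holds its last target.

## Working session

There is one attempt and no reset: what is moved stays moved. The work goes in short steps, Python scripts to look and compute and a tool call to move; the robot and the scene stay as the last step left them, time stands still between calls to the robot, and variables do not carry over. Pictures are saved under pics/ and viewed, and the job is handed in when it is done.

Besides the shell and the picture viewer there is one more tool, called after "Emit:" as name(argument=value, ...), one argument or row to a line, values as JSON. step_arm: Moves the arm, as the interface text tells. Its arguments: {"type":"object","properties":{"increments":{"type":"array","items":{"type":"object","properties":{"slide":{"type":"array","items":{"type":"number"}},"spin":{"type":"number"}}}},"claw":{"type":"number"},"newtons":{"type":"number"}},"required":["increments"]}

```bash
mkdir -p pics; ls; cat > h.py <<'E'
import numpy as np, cv2
from cell import get_obs, snapshot, hand_in
def snap(n,f):
    s=snapshot(n); cv2.imwrite('pics/'+f,s['img']); 
    np.savez('pics/'+f+'.npz',**s); return s
E
python3 - <<'E'
from h import *
o=get_obs(); print(o)
for n in ['scene','top','wrist']:
    s=snap(n,n+'0.png'); print(n,{k:v for k,v in s.items() if k!='img'})
E
```

```text
pics
{'time_s': 0.0, 'q': array([-1.55870855e+00,  1.04705515e-01,  9.64429029e-02,  1.56392961e+00,
        1.51883131e-05,  1.35310755e+00]), 'qvel': array([-0.00040896, -0.0010084 ,  0.00066914,  0.00201655, -0.00078075,
       -0.00056682]), 'joint_efforts': array([ 2.48555734e-04, -5.56925869e+01,  5.03655159e+01,  1.64245768e-02,
       -2.88935253e-04, -9.61329533e-06]), 'eef_pos': array([ 0.13667201, -0.58386189,  0.2305042 ]), 'eef_rot': array([ 0.55371436,  0.43977217,  0.55432867, -0.43899951]), 'ft_force': array([0.5310413 , 0.01490242, 0.67819329]), 'wrist_torque': array([-0.00015403, -0.01241352,  0.00191518]), 'finger_gap': 0.08519630074503247}
scene {'fx': 464.6462573381789, 'fy': 464.6462573381789, 'cx': 320.73921139465006, 'cy': 242.71849972363395, 'extrinsics': array([[-0.19409393,  0.98092049,  0.01106946,  0.19377602],
       [-0.85160483, -0.1740859 ,  0.49443232,  0.48653587],
       [ 0.48692583,  0.08653951,  0.86914564, -1.43644834],
       [ 0.        ,  0.        ,  0.        ,  1.        ]])}
top {'fx': 589.987652108199, 'fy': 589.987652108199, 'cx': 323.8358756841727, 'cy': 237.10214299576222, 'extrinsics': array([[-7.60000139e-04, -9.99991633e-01, -4.01944160e-03,
        -9.33126440e-02],
       [ 9.95194540e-01, -1.14990393e-03,  9.79106958e-02,
        -6.60256695e-01],
       [-9.79144986e-02, -3.92571420e-03,  9.95187088e-01,
        -1.43458210e+00],
       [ 0.00000000e+00,  0.00000000e+00,  0.00000000e+00,
         1.00000000e+00]])}
wrist {'fx': 371.64829954431775, 'fy': 371.64829954431775, 'cx': 318.99966516084015, 'cy': 237.47365594686025, 'extrinsics': array([[ 0.22856114, -0.97352781, -0.00184368, -0.59919445],
       [ 0.92711786,  0.21824218, -0.3046684 ,  0.04088269],
       [ 0.29700553,  0.06792605,  0.9524567 , -0.37984976],
       [ 0.        ,  0.        ,  0.        ,  1.        ]])}
```

View pics/scene0.png

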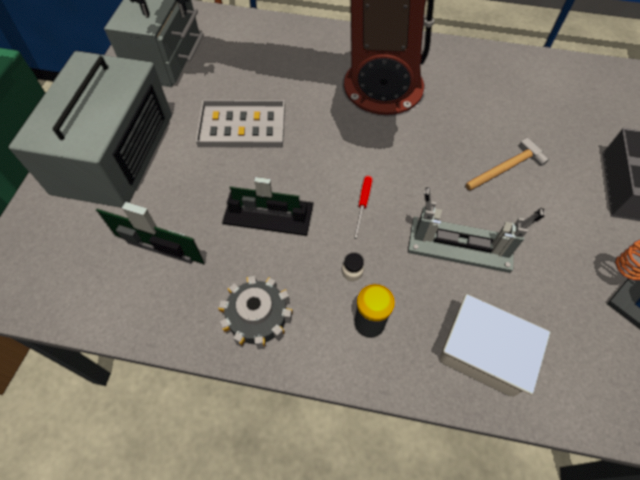

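View pics/top0.png

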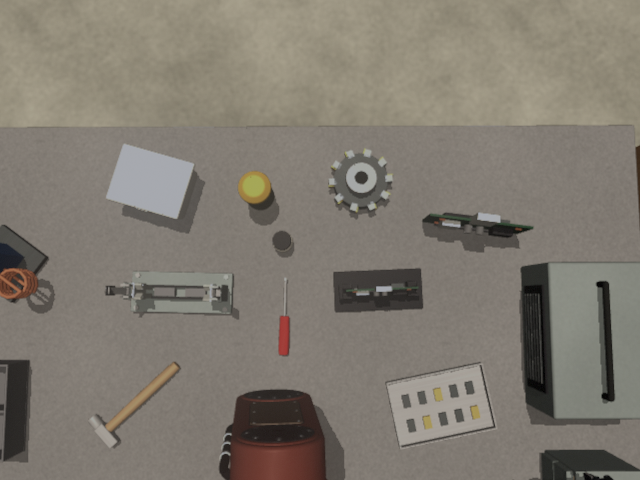

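View pics/wrist0.png

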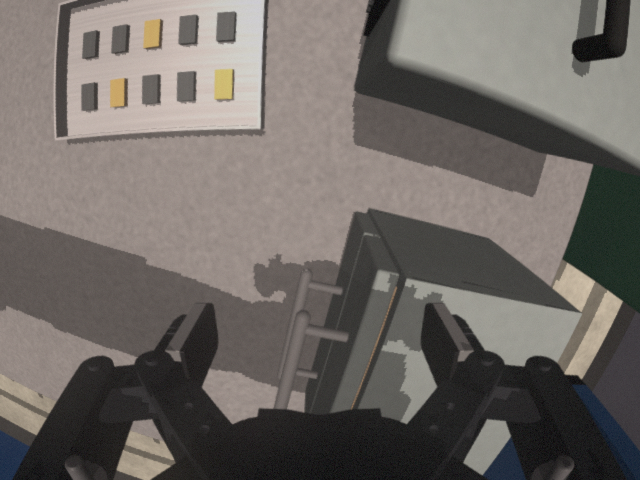

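The scene shows the card in its black stand at scene (268,205), top (378,290). The cage is at top (182,292), the jar at top (282,241) and the canister at top (255,187). The larger look-alike card lies at top (478,224). I'll enlarge these for measuring.

```bash
python3 - <<'E'
import cv2
def crop(f,x,y,w,h,k,o):
    i=cv2.imread('pics/'+f)[y:y+h,x:x+w]; i=cv2.resize(i,None,fx=k,fy=k,interpolation=cv2.INTER_CUBIC)
    cv2.imwrite('pics/'+o,i)
crop('top0.png',320,260,120,60,6,'t_card.png')
crop('top0.png',95,255,160,70,5,'t_cage.png')
crop('scene0.png',210,165,115,80,6,'s_card.png')
crop('scene0.png',400,180,155,100,5,'s_cage.png')
E
```

```text
(no output)
```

View pics/t_card.png

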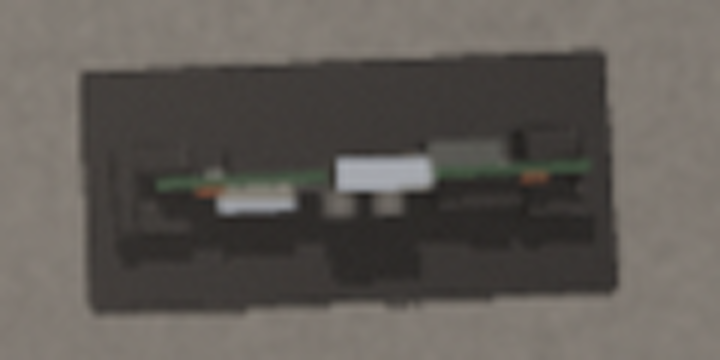

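View pics/t_cage.png

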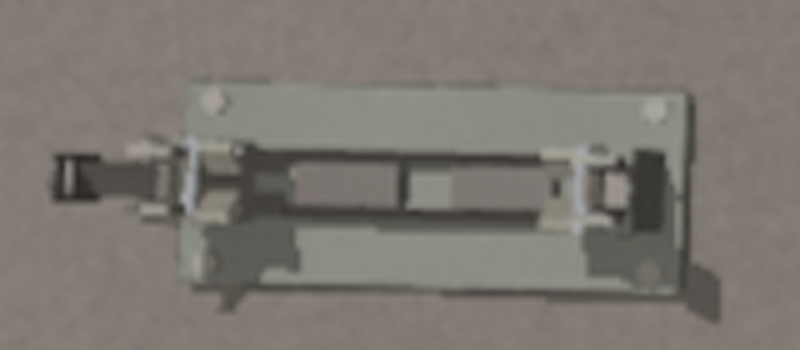

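View pics/s_card.png

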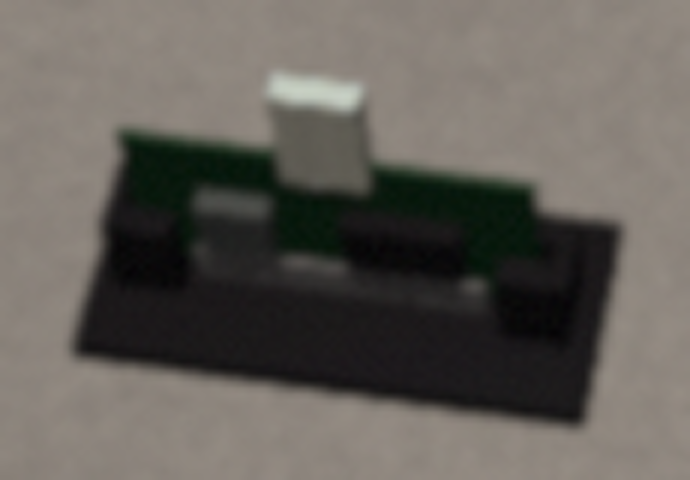

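View pics/s_cage.png

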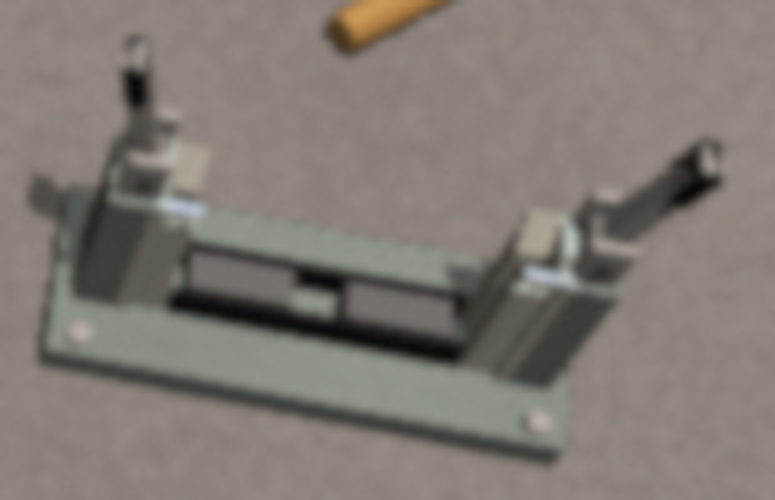

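```bash
cat >> h.py <<'E'
def load(f): return dict(np.load('pics/'+f+'.npz'))
def proj(s,P):
    P=np.atleast_2d(P); c=P@s['extrinsics'][:3,:3].T+s['extrinsics'][:3,3]
    p=c*[1,-1,-1]
    return np.c_[s['cx']+s['fx']*p[:,0]/p[:,2], s['cy']+s['fy']*p[:,1]/p[:,2]]
def back(s,uv,z):
    E=s['extrinsics'];R=E[:3,:3];C=-R.T@E[:3,3]
    d=np.array([(uv[0]-s['cx'])/s['fx'],-(uv[1]-s['cy'])/s['fy'],-1])@R
    return C+d*(z-C[2])/d[2]
E
python3 - <<'E'
from h import *
from scipy.optimize import least_squares
T=load('top0.png');S=load('scene0.png')
for s in(T,S): print('cam',-s['extrinsics'][:3,:3].T@s['extrinsics'][:3,3])
t=lambda x,y:(320+x/6,260+y/6); sc=lambda x,y:(210+x/6,165+y/6)
print('tab top T',[back(T,t(*p),.146)[:2].round(4) for p in[(336,157),(433,155),(433,188),(336,191)]])
print('tab top S',[back(S,sc(*p),.146)[:2].round(4) for p in[(273,75),(268,97),(362,108),(369,86)]])
a,b=[back(T,t(*p),.102) for p in[(158,185),(588,165)]];print('board T',a,b,(a+b)/2,np.linalg.norm(a-b))
a2,b2=[back(S,sc(*p),.102) for p in[(120,133),(535,186)]];print('board S',a2,b2,(a2+b2)/2,np.linalg.norm(a2-b2))
for a_,b_ in((a,b),(a2,b2)): print('yaw',np.arctan2(*(a_-b_)[:2]*[-1,1]) )
# cage
tc=lambda x,y:(95+x/5,255+y/5); ss=lambda x,y:(400+x/5,180+y/5)
tp=[tc(193,85),tc(692,95),tc(683,292),tc(182,285)] # TL TR BR BL : (+x,+y),(+x,-y),(-x,-y),(-x,+y)
loc=np.array([[.05,.125],[.05,-.125],[-.05,-.125],[-.05,.125]])
for h in(.0,.008,.012): print('cage T h',h,np.mean([back(T,p,h) for p in tp],0), 'len',np.linalg.norm(back(T,tp[0],h)-back(T,tp[1],h)))
for s,p in((S,ss(38,360)),(S,ss(556,463))): print('cage S base front',back(s,p,0))
print('stand',np.mean([back(T,t(*p),.012) for p in[(82,72),(605,52),(617,290),(92,312)]],0))
print('jar',back(T,(282,240),.06),'can',back(T,(255,186),.147))
E
```

```text
cam [ 0.51654655 -0.09970285  1.49194871]
cam [1.15139085 0.0189297  1.00577876]
tab top T [array([ 0.5368, -0.2129]), array([ 0.5375, -0.2496]), array([ 0.5251, -0.2495]), array([ 0.524 , -0.2128])]
tab top S [array([ 0.5299, -0.2479]), array([ 0.5405, -0.247 ]), array([ 0.5383, -0.2105]), array([ 0.5276, -0.2105])]
board T [ 0.52658296 -0.14690101  0.102     ] [ 0.53423844 -0.31504589  0.102     ] [ 0.5304107  -0.23097345  0.102     ] 0.1683190591816169
board S [ 0.5384401  -0.31368969  0.102     ] [ 0.53023338 -0.14594942  0.102     ] [ 0.53433674 -0.22981955  0.102     ] 0.16794091133672667
yaw 0.04549767724761446
yaw -3.092706468188457
cage T h 0.0 [0.52274824 0.26251772 0.        ] len 0.25273693838623923
cage T h 0.008 [0.52271499 0.26057545 0.008     ] len 0.25138173394869695
cage T h 0.012 [0.52269836 0.25960432 0.012     ] len 0.2507041317299257
cage S base front [0.57083086 0.13397636 0.        ]
cage S base front [0.57723525 0.38553652 0.        ]
stand [ 0.52878432 -0.2294494   0.012     ]
jar [0.65045096 0.00796202 0.06      ] can [0.76774668 0.06462305 0.147     ]
```

```bash
cat >> h.py <<'E'
from scipy.spatial.transform import Rotation as Ro
def need(target,yaw=None):
    """slide in tool axes to world target; spin(deg) so that tool z lies along (cos yaw, sin yaw) mod pi"""
    o=get_obs(); q=o['eef_rot']; R=Ro.from_quat([q[1],q[2],q[3],q[0]]).as_matrix()
    print('t',round(o['time_s'],2),'tcp',o['eef_pos'].round(4),'F',o['ft_force'].round(2),'gap',round(o['finger_gap'],4))
    print('x',R[:,0].round(3),'y',R[:,1].round(3),'z',R[:,2].round(3), 'q',o['q'].round(3))
    print('slide',(R.T@(np.array(target)-o['eef_pos'])).round(4))
    if yaw is not None:
        v=R.T@np.array([np.cos(yaw),np.sin(yaw),0]); a=np.degrees(np.arctan2(-v[1],v[2])); # spin about x takes z -> -y
        print('spin',round((a+90)%180-90,2))
E
python3 - <<'E'
from h import *
T=load('top0.png');S=load('scene0.png')
for p in[(522,415),(522,265)]: print('box T',back(T,p,.1),back(T,p,0))
for p in[(57,57),(163,60),(103,203),(168,105)]: print('box S',back(S,p,.15))
tc=lambda x,y:(95+x/5,255+y/5)
c=[back(T,tc(*p),.012) for p in[(193,85),(692,95),(683,292),(182,285)]]
for a,b in((0,1),(3,2)): d=c[a]-c[b]; print('yawcage',np.arctan2(-d[0],d[1]))
need([.532,-.2305,.25],.046)
E
```

```text
box T [ 0.24194457 -0.54955435  0.1       ] [ 0.22221669 -0.58187246  0.        ]
box T [ 0.58689841 -0.56114595  0.1       ] [ 0.59195261 -0.59429682  0.        ]
box S [ 0.24594737 -0.88116501  0.15      ]
box S [ 0.19792263 -0.59660397  0.15      ]
box S [ 0.66926586 -0.55815163  0.15      ]
box S [ 0.35535996 -0.52381392  0.15      ]
yawcage -0.02089568663038245
yawcage -0.014487793612069493
t 0.15 tcp [ 0.1367 -0.584   0.2307] F [-0.26 -0.21  0.4 ] gap 0.0854
x [ 0.     0.001 -1.   ] y [0.974 0.228 0.   ] z [ 0.228 -0.974 -0.001] q [-1.559  0.105  0.097  1.564  0.     1.353]
slide [-0.0189  0.4654 -0.2541]
spin -79.47
```

Emit:
step_arm(
  increments=[
    {"slide":[-0.02,0.01,-0.035],"spin":-7},
    {"slide":[-0.04,0.03,-0.065],"spin":-14},
    {"slide":[-0.04,0.065,-0.09],"spin":-21},
    {"slide":[-0.04,0.1,-0.11],"spin":-28},
    {"slide":[-0.04,0.138,-0.125],"spin":-35},
    {"slide":[-0.04,0.175,-0.14],"spin":-42},
    {"slide":[-0.04,0.213,-0.155],"spin":-49},
    {"slide":[-0.04,0.25,-0.17],"spin":-56},
  ],
  claw=1,
)

```text
time_s: 0.82
eef_pos: [0.3427, -0.36, 0.2709]
eef_rot: [0.696, 0.126, 0.696, -0.126]
ft_force: [0.2, -0.5, -0.7]
finger_gap: 0.0854
```

```bash
python3 - <<'E'
from h import *
need([.532,-.2305,.25],.046)
E
```

```text
t 0.82 tcp [ 0.3427 -0.36    0.2709] F [ 0.21 -0.49 -0.71] gap 0.0854
x [ 0.     0.001 -1.   ] y [0.35  0.937 0.001] z [ 0.937 -0.35  -0.   ] q [-1.074e+00 -1.960e-01 -1.220e-01  1.645e+00  1.000e-03  8.540e-01]
slide [0.0211 0.1876 0.132 ]
spin -23.14
```

Emit:
step_arm(
  increments=[
    {"slide":[0.0,0.03,0.02],"spin":-5},
    {"slide":[0.0,0.06,0.042],"spin":-10},
    {"slide":[0.0,0.09,0.063],"spin":-15},
    {"slide":[0.0,0.12,0.084],"spin":-20},
    {"slide":[0.0,0.15,0.105],"spin":-23},
    {"slide":[0.0,0.175,0.123],"spin":-23},
    {"slide":[0.02,0.1876,0.132],"spin":-23},
    {"slide":[0.02,0.1876,0.132],"spin":-23},
  ],
)

```text
time_s: 1.48
eef_pos: [0.5334, -0.2277, 0.2475]
eef_rot: [0.706, -0.015, 0.708, 0.018]
ft_force: [-0.8, -0.1, -1.3]
finger_gap: 0.0853
```

```bash
python3 - <<'E'
from h import *
need([.532,-.2305,.25],.046)
s=snap('wrist','w1.png');print(s['extrinsics'])
E
```

```text
t 1.48 tcp [ 0.5334 -0.2277  0.2475] F [-0.84 -0.12 -1.27] gap 0.0853
x [-0.003  0.004 -1.   ] y [-0.047  0.999  0.004] z [ 0.999  0.047 -0.002] q [-6.300e-01  5.200e-02  7.200e-02  1.595e+00  1.000e-03  8.940e-01]
slide [-0.0025 -0.0028 -0.0015]
spin 0.06
[[ 0.99885227  0.04783116 -0.00251519 -0.52042179]
 [-0.04637297  0.95258854 -0.30070685  0.2851265 ]
 [-0.01198721  0.30047836  0.9537133  -0.32071663]
 [ 0.          0.          0.          1.        ]]
```

View pics/w1.png

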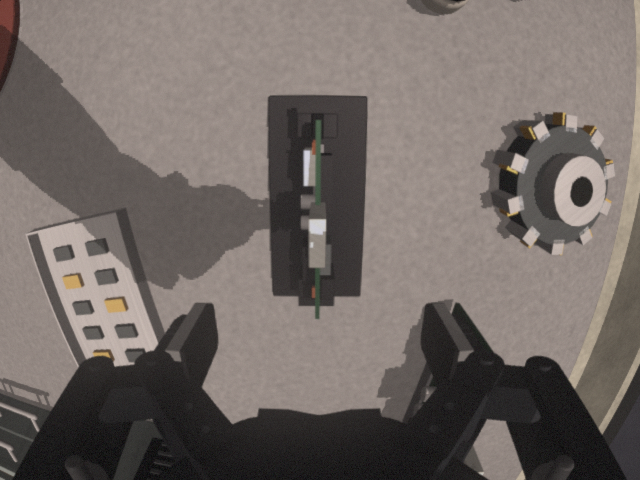

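```bash
cat >> h.py <<'E'
def crop(f,x,y,w,h,k,o):
    i=cv2.imread('pics/'+f)[y:y+h,x:x+w]; i=cv2.resize(i,None,fx=k,fy=k,interpolation=cv2.INTER_CUBIC)
    cv2.imwrite('pics/'+o,i)
def wback(s,uv,z):
    E=s['extrinsics'];R=E[:3,:3];C=-R.T@E[:3,3]
    a=np.array([uv[0]-s['cx'],uv[1]-s['cy']]);r=np.hypot(*a);th=r/s['fx']
    d=np.array([np.sin(th)*a[0]/r,-np.sin(th)*a[1]/r,-np.cos(th)])@R
    return C+d*(z-C[2])/d[2]
E
python3 -c "
from h import *
crop('w1.png',255,90,125,240,2.5,'w1c.png')
crop('w1.png',290,190,60,140,4,'w1d.png')"
```

```text
(no output)
```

View pics/w1c.png

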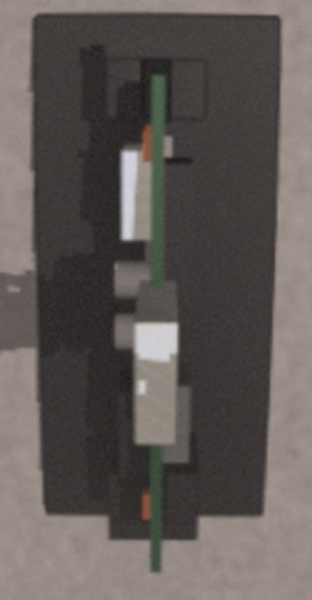

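View pics/w1d.png

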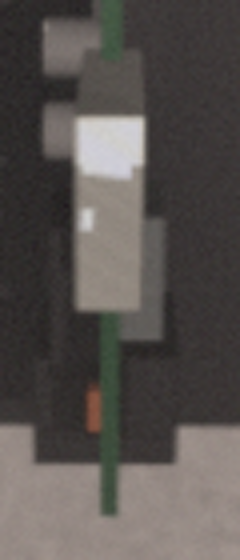

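```bash
python3 - <<'E'
from h import *
W=load('w1.png')
d=lambda x,y:(290+x/4,190+y/4);c=lambda x,y:(255+x/2.5,90+y/2.5)
k=[wback(W,d(*p),.146) for p in[(75,117),(144,117),(140,311),(75,311)]]
print(np.round(k,4),np.mean(k,0))
a,b=wback(W,c(158,75),.102),wback(W,c(155,570),.102);print(a,b,(a+b)/2,np.linalg.norm(a-b),np.arctan2(-(a-b)[0],(a-b)[1]))
E
```

```text
[[ 0.5247 -0.2147  0.146 ]
 [ 0.5364 -0.2141  0.146 ]
 [ 0.5376 -0.2496  0.146 ]
 [ 0.5261 -0.2502  0.146 ]] [ 0.53119617 -0.232141    0.146     ]
[ 0.52772152 -0.14734313  0.102     ] [ 0.53463853 -0.31616001  0.102     ] [ 0.53118002 -0.23175157  0.102     ] 0.16895852687825225 0.040950500269074756
```

Emit:
step_arm(
  increments=[
    {"slide":[0.02,-0.004,-0.002],"spin":0},
    {"slide":[0.04,-0.004,-0.002],"spin":0},
    {"slide":[0.06,-0.004,-0.002],"spin":0},
    {"slide":[0.06,-0.004,-0.002],"spin":0},
  ],
)

```text
time_s: 1.87
eef_pos: [0.5279, -0.2325, 0.1852]
eef_rot: [0.704, -0.014, 0.709, 0.018]
ft_force: [0.0, 0.5, -0.9]
finger_gap: 0.0854
```

```bash
python3 - <<'E'
from h import *
need([.5315,-.2315,.110],.044)
E
```

```text
t 1.87 tcp [ 0.5279 -0.2325  0.1852] F [ 0.05  0.45 -0.95] gap 0.0854
x [-0.007  0.006 -1.   ] y [-0.045  0.999  0.006] z [ 0.999  0.045 -0.007] q [-0.642  0.041 -0.052  1.487  0.     0.884]
slide [0.0752 0.0003 0.0041]
spin 0.05
```

Emit:
step_arm(
  increments=[
    {"slide":[0.02,0.0,0.004],"spin":0},
    {"slide":[0.04,0.0,0.004],"spin":0},
    {"slide":[0.06,0.0,0.004],"spin":0},
    {"slide":[0.075,0.0,0.004],"spin":0},
    {"slide":[0.075,0.0,0.004],"spin":0},
    {"slide":[0.075,0.0,0.004],"spin":0},
  ],
)

```text
time_s: 2.37
eef_pos: [0.531, -0.2323, 0.1112]
eef_rot: [0.704, -0.013, 0.71, 0.018]
ft_force: [-0.1, 0.1, -0.6]
finger_gap: 0.0853
```

```bash
python3 - <<'E'
from h import *
need([.5315,-.2315,.110],.044)
s=snap('wrist','w2.png')
s=snap('scene','s2.png')
crop('s2.png',200,120,140,110,5,'s2c.png')
E
```

```text
t 2.37 tcp [ 0.531  -0.2323  0.1112] F [-0.06  0.06 -0.58] gap 0.0853
x [-0.008  0.006 -1.   ] y [-0.044  0.999  0.006] z [ 0.999  0.044 -0.007] q [-0.638  0.067 -0.16   1.354  0.     0.888]
slide [0.0012 0.0008 0.0005]
spin 0.01
```

View pics/s2c.png

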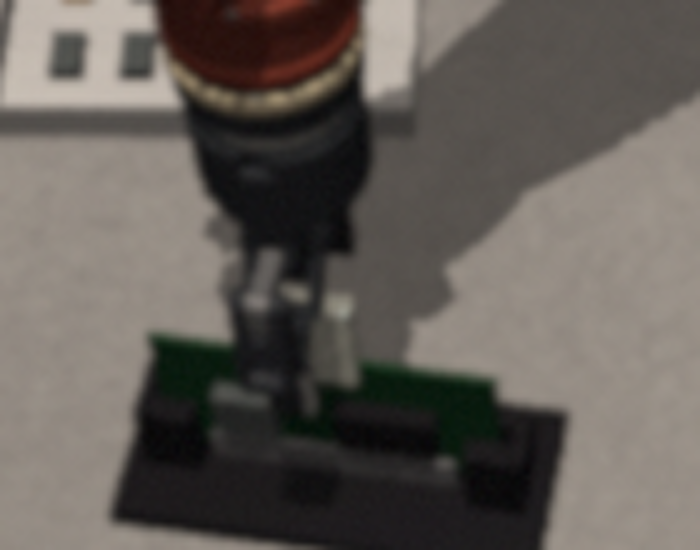

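View pics/w2.png

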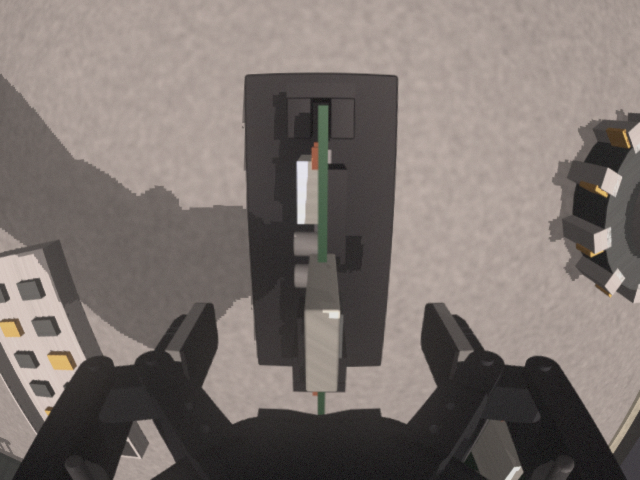

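The tab, at wrist image (322,340), sits midway between the pads. I'll close on it.

Emit:
step_arm(
  increments=[
    {"slide":[0.0,0.0005,0.0],"spin":0},
    {"slide":[0.0,0.0005,0.0],"spin":0},
    {"slide":[0.0,0.0005,0.0],"spin":0},
    {"slide":[0.0,0.0005,0.0],"spin":0},
    {"slide":[0.0,0.0005,0.0],"spin":0},
    {"slide":[0.0,0.0005,0.0],"spin":0},
    {"slide":[0.0,0.0005,0.0],"spin":0},
    {"slide":[0.0,0.0005,0.0],"spin":0},
  ],
  claw=0,
  newtons=50,
)

```text
time_s: 3.13
eef_pos: [0.5321, -0.2323, 0.1125]
eef_rot: [0.705, -0.014, 0.709, 0.017]
ft_force: [0.8, 0.5, 1.8]
finger_gap: 0.0113
```

Emit:
step_arm(
  increments=[
    {"slide":[-0.01,0.0,0.0],"spin":0},
    {"slide":[-0.025,0.0,0.0],"spin":0},
    {"slide":[-0.045,0.0,0.0],"spin":0},
    {"slide":[-0.065,0.0,0.0],"spin":0},
    {"slide":[-0.09,0.0,0.0],"spin":0},
    {"slide":[-0.115,0.0,0.0],"spin":0},
    {"slide":[-0.115,0.0,0.0],"spin":0},
    {"slide":[-0.115,0.0,0.0],"spin":0},
  ],
)

```text
time_s: 3.8
eef_pos: [0.5332, -0.2332, 0.2289]
eef_rot: [0.706, -0.015, 0.708, 0.017]
ft_force: [0.2, -0.5, -3.5]
finger_gap: 0.0114
```

```bash
python3 - <<'E'
from h import *
need([.522,.2596,.32],-.018)
s=snap('wrist','w3.png')
s=snap('scene','s3.png')
E
```

```text
t 3.8 tcp [ 0.5332 -0.2332  0.2289] F [ 0.25 -0.48 -3.55] gap 0.0114
x [-0.003  0.003 -1.   ] y [-0.045  0.999  0.003] z [ 0.999  0.045 -0.003] q [-0.637  0.054  0.041  1.562  0.     0.889]
slide [-0.0896  0.4931  0.0105]
spin 3.59
```

View pics/s3.png

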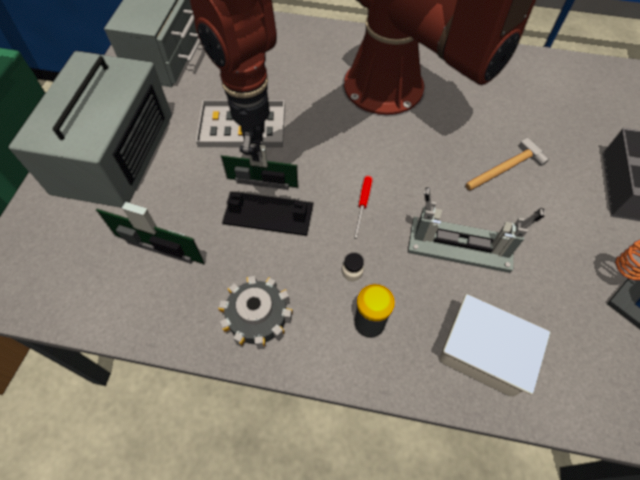

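View pics/w3.png

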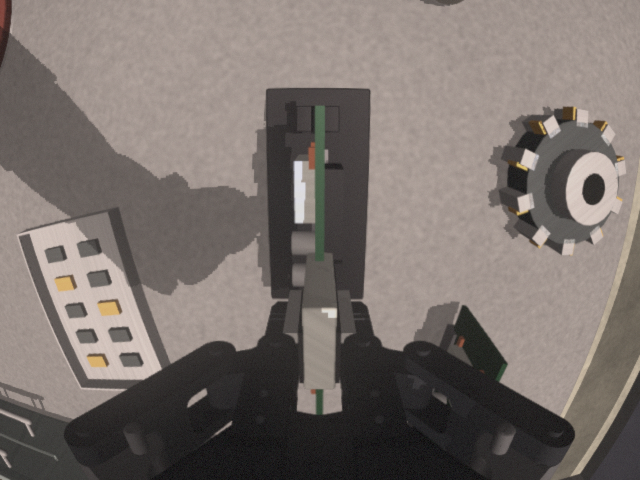

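```bash
python3 - <<'E'
from h import *
W=load('w3.png'); o=get_obs(); p=np.array([.5332,-.2332,.2289]); q=o['eef_rot'];R=Ro.from_quat([q[1],q[2],q[3],q[0]]).as_matrix()
crop('w3.png',270,90,100,310,1.9,'w3c.png'); crop('w3.png',290,95,60,50,10,'w3d.png')
for uv in [(320,106),(320,250)]:
    print((R.T@(wback(W,uv,.2184)-p)).round(4))
# tab top corners
for uv in [(303,387),(337,387),(334,310),(305,310)]:
    print('tab',(R.T@(wback(W,uv,.2624)-p)).round(4))
E
```

```text
[ 0.011   0.0848 -0.0004]
[ 0.0106  0.0233 -0.0003]
tab [-0.0335 -0.0159 -0.0069]
tab [-0.0336 -0.0158  0.0059]
tab [-0.0334  0.0179  0.0041]
tab [-0.0334  0.0179 -0.0056]
```

View pics/w3c.png

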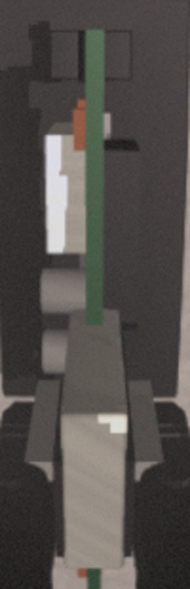

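View pics/w3d.png

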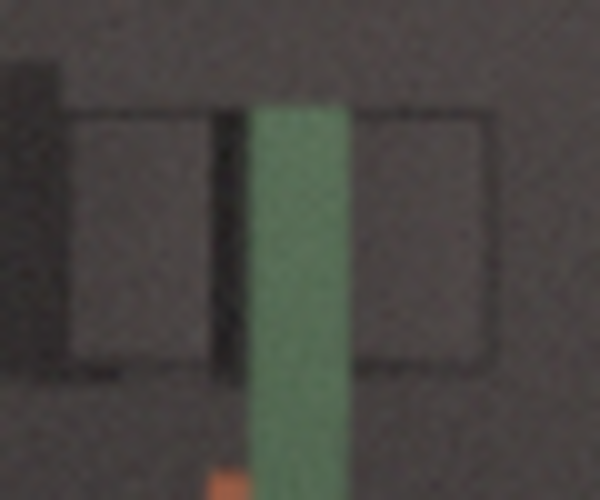

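Emit:
step_arm(
  increments=[
    {"slide":[-0.03,0.01,0.0],"spin":1},
    {"slide":[-0.06,0.035,0.0],"spin":2},
    {"slide":[-0.09,0.07,0.001],"spin":3},
    {"slide":[-0.1,0.108,0.002],"spin":3.6},
    {"slide":[-0.1,0.146,0.003],"spin":3.6},
    {"slide":[-0.1,0.184,0.004],"spin":3.6},
    {"slide":[-0.1,0.222,0.005],"spin":3.6},
    {"slide":[-0.1,0.25,0.005],"spin":3.6},
  ],
)

```text
time_s: 4.57
eef_pos: [0.5258, 0.0199, 0.3259]
eef_rot: [0.704, 0.008, 0.71, -0.004]
ft_force: [0.1, 0.3, -3.1]
finger_gap: 0.0111
```

Emit:
step_arm(
  increments=[
    {"slide":[0.0,0.03,0.0],"spin":0},
    {"slide":[0.0,0.06,0.0],"spin":0},
    {"slide":[0.0,0.09,0.0],"spin":0},
    {"slide":[0.0,0.12,0.0],"spin":0},
    {"slide":[0.0,0.14,0.0],"spin":0},
    {"slide":[0.0,0.15,0.0],"spin":0},
    {"slide":[0.0,0.15,0.0],"spin":0},
    {"slide":[0.0,0.15,0.0],"spin":0},
  ],
)

```text
time_s: 5.23
eef_pos: [0.528, 0.1697, 0.3257]
eef_rot: [0.703, 0.008, 0.711, -0.004]
ft_force: [0.5, -0.0, -3.3]
finger_gap: 0.0115
```

```bash
python3 - <<'E'
from h import *
need([.522,.2596,.32],-.018)
s=snap('wrist','w4.png')
E
```

```text
t 5.23 tcp [0.528  0.1697 0.3257] F [ 0.51 -0.01 -3.31] gap 0.0115
x [-0.011  0.006 -1.   ] y [0.016 1.    0.006] z [ 1.    -0.016 -0.011] q [0.071 0.023 0.186 1.745 0.007 1.658]
slide [ 0.0063  0.0898 -0.0074]
spin 0.1
```

View pics/w4.png

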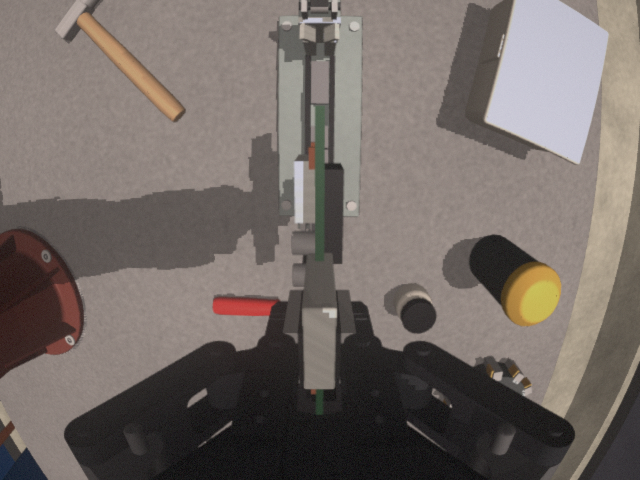

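```bash
python3 - <<'E'
from h import *
crop('w4.png',262,0,120,75,6.5,'w4a.png'); crop('w4.png',262,150,120,75,6.5,'w4b.png')
E
```

```text
(no output)
```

View pics/w4a.png

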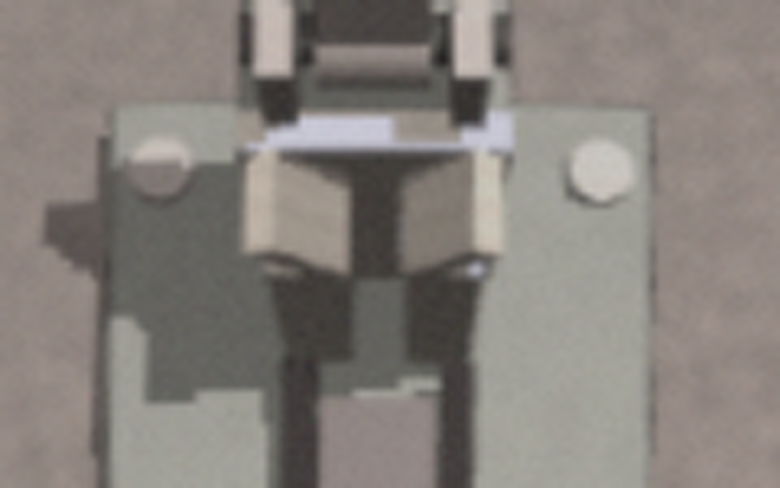

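View pics/w4b.png

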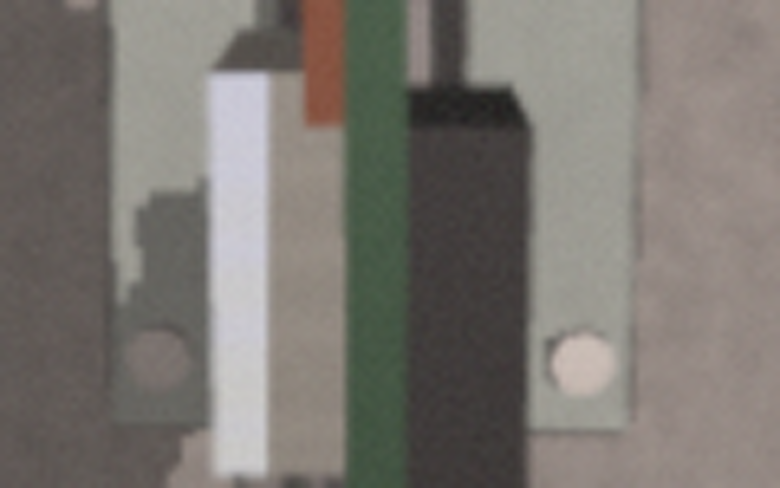

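```bash
python3 - <<'E'
from h import *
W=load('w4.png')
a=lambda x,y:(262+x/6.5,y/6.5);b=lambda x,y:(262+x/6.5,150+y/6.5)
P=[a(117,105),a(650,107),b(630,430),b(112,422)]
for h in(.006,.012):
    k=np.array([wback(W,p,h) for p in P]);print(h,k.round(4).tolist(),k.mean(0),'L',np.linalg.norm(k[0]-k[3]),np.linalg.norm(k[1]-k[2]),np.linalg.norm(k[0]-k[1]),np.linalg.norm(k[3]-k[2]))
    d=k[:2].mean(0)-k[2:].mean(0);print('yaw',np.arctan2(-d[0],d[1]))
k=np.array([wback(W,p,.012) for p in [a(160,170),a(601,170),b(583,363),b(158,360)]]);print('rivets',k.mean(0)); d=k[:2].mean(0)-k[2:].mean(0);print('yaw',np.arctan2(-d[0],d[1]))
for z in(.09,.1,.111): print('slot',z,wback(W,a(350,200),z),wback(W,a(402,200),z))
print('posts',[wback(W,a(*p),.138) for p in[(252,75),(295,75),(452,75),(495,75)]])
T=load('top0.png');tc=lambda x,y:(95+x/5,255+y/5)
k=[back(T,tc(*p),.012) for p in[(213,100),(655,110),(648,272),(202,262)]];print('rivT',np.mean(k,0));d=k[0]+k[3]-k[1]-k[2];print(np.arctan2(-d[0],d[1]))
E
```

```text
0.006 [[0.4789, 0.388, 0.006], [0.5797, 0.3859, 0.006], [0.5743, 0.1302, 0.006], [0.4717, 0.1331, 0.006]] [0.5261538  0.25928997 0.006     ] L 0.2549419658392686 0.2557148966026343 0.10081101847922726 0.10258603483331555
yaw -0.02470688218100865
0.012 [[0.4796, 0.3861, 0.012], [0.5791, 0.3841, 0.012], [0.5737, 0.1317, 0.012], [0.4725, 0.1346, 0.012]] [0.52620453 0.25912733 0.012     ] L 0.25163558504778033 0.25239849155554445 0.0995035851817206 0.101255581081101
yaw -0.024706882181009505
rivets [0.52587631 0.25882127 0.012     ]
yaw -0.02374039878996989
slot 0.09 [0.52405966 0.34474578 0.09      ] [0.53205037 0.34460514 0.09      ]
slot 0.1 [0.52421827 0.34215765 0.1       ] [0.53199794 0.34202072 0.1       ]
slot 0.111 [0.52439274 0.3393107  0.111     ] [0.53194027 0.33917786 0.111     ]
posts [array([0.5118663 , 0.35125285, 0.138     ]), array([0.51767573, 0.35104387, 0.138     ]), array([0.53884568, 0.35065029, 0.138     ]), array([0.54464847, 0.35064328, 0.138     ])]
rivT [0.52426543 0.2636378  0.012     ]
-0.023168222705748427
```

```bash
python3 - <<'E'
from h import *
need([.5265,.2585,.325],-.024)
E
```

```text
t 5.28 tcp [0.5282 0.1691 0.326 ] F [-0.6  -0.51 -3.16] gap 0.0111
x [-0.011  0.006 -1.   ] y [0.017 1.    0.006] z [ 1.    -0.017 -0.011] q [0.07  0.023 0.186 1.745 0.007 1.658]
slide [ 0.0016  0.0893 -0.0032]
spin 0.38
```

Emit:
step_arm(
  increments=[
    {"slide":[0.0,0.025,-0.001],"spin":0.4},
    {"slide":[0.0,0.055,-0.002],"spin":0.4},
    {"slide":[0.0,0.08,-0.003],"spin":0.4},
    {"slide":[0.0,0.089,-0.003],"spin":0.4},
    {"slide":[0.02,0.089,-0.003],"spin":0.4},
    {"slide":[0.045,0.089,-0.003],"spin":0.4},
    {"slide":[0.06,0.089,-0.003],"spin":0.4},
    {"slide":[0.06,0.089,-0.003],"spin":0.4},
  ],
)

```text
time_s: 5.95
eef_pos: [0.5249, 0.2569, 0.2624]
eef_rot: [0.701, 0.011, 0.713, -0.008]
ft_force: [-0.1, 0.2, -4.1]
finger_gap: 0.0115
```

```bash
python3 - <<'E'
from h import *
s=snap('wrist','w5.png')
need([.5265,.2585,.225],-.024)
crop('w5.png',260,40,120,120,5,'w5a.png')
E
```

```text
t 6.0 tcp [0.5254 0.257  0.2647] F [-0.54 -0.68 -3.3 ] gap 0.011
x [-0.014  0.005 -1.   ] y [0.026 1.    0.005] z [ 1.    -0.026 -0.014] q [0.227 0.084 0.136 1.636 0.008 1.824]
slide [0.0397 0.0013 0.0016]
spin -0.1
```

View pics/w5.png

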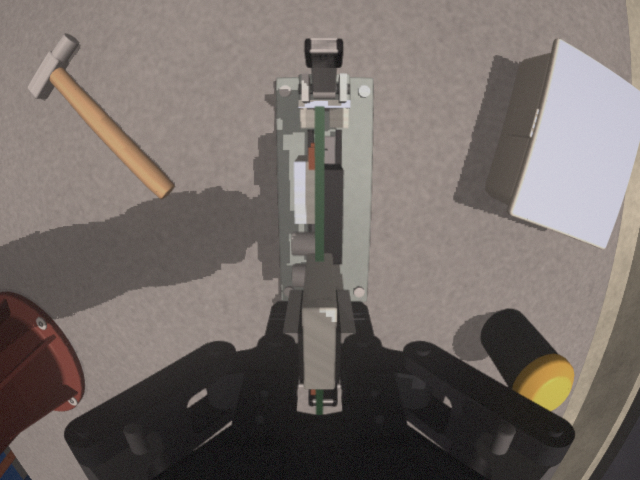

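View pics/w5a.png

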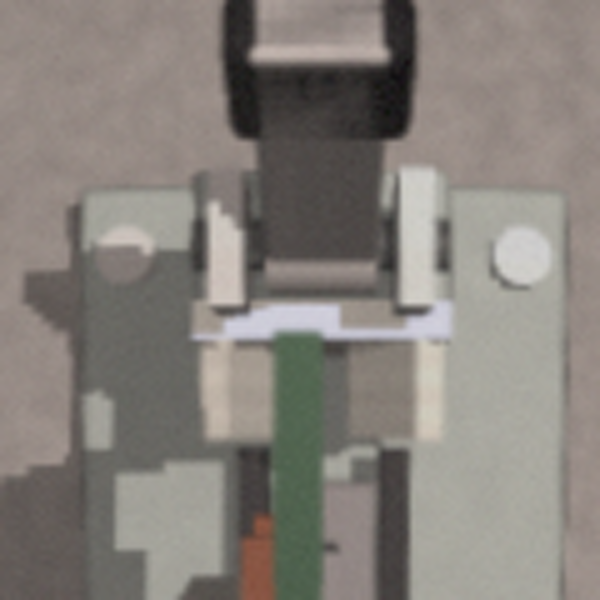

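```bash
python3 - <<'E'
from h import *
W=load('w5.png')
a=lambda x,y:(260+x/5,40+y/5)
for l,r,z in(((205,400),(444,400),.111),((230,400),(413,400),.111)):
    A,B=wback(W,a(*l),z),wback(W,a(*r),z);print(A.round(4),B.round(4),((A+B)/2).round(4))
print('guide back wall y',wback(W,a(275,338),.111), 'post',wback(W,a(225,305),.138),wback(W,a(418,305),.138))
k=[wback(W,a(*p),.012) for p in[(85,190),(565,193),(125,255),(522,256)]];print(np.round(k,4))
k=[wback(W,p,.012) for p in[(276,303),(366,300),(359,292)]];print(np.round(k,4))
# edges of base line
print('board edge',wback(W,a(299,338),.2645-.0105))
E
```

```text
[0.5096 0.3379 0.111 ] [0.5468 0.3371 0.111 ] [0.5282 0.3375 0.111 ]
[0.5135 0.3378 0.111 ] [0.542  0.3371 0.111 ] [0.5277 0.3375 0.111 ]
guide back wall y [0.52074564 0.3473811  0.111     ] post [0.514523   0.35115095 0.138     ] [0.54172679 0.35054286 0.138     ]
[[0.4794 0.3852 0.012 ]
 [0.5792 0.3823 0.012 ]
 [0.4874 0.3707 0.012 ]
 [0.5699 0.3687 0.012 ]]
[[0.4653 0.1293 0.012 ]
 [0.5727 0.1315 0.012 ]
 [0.5641 0.1424 0.012 ]]
board edge [0.52641008 0.34090422 0.254     ]
```

Emit:
step_arm(
  increments=[
    {"slide":[0.0,0.001,0.002],"spin":0},
    {"slide":[0.015,0.0015,0.0025],"spin":0},
    {"slide":[0.03,0.0015,0.0025],"spin":0},
    {"slide":[0.04,0.0015,0.0025],"spin":0},
    {"slide":[0.04,0.0015,0.0025],"spin":0},
    {"slide":[0.04,0.0015,0.0025],"spin":0},
  ],
)

```text
time_s: 6.5
eef_pos: [0.5276, 0.2584, 0.2253]
eef_rot: [0.702, 0.011, 0.712, -0.008]
ft_force: [0.6, 0.4, -2.7]
finger_gap: 0.0114
```

```bash
python3 - <<'E'
from h import *
s=snap('wrist','w6.png');s=snap('scene','s6.png')
need([.5273,.2585,.19],-.024)
crop('w6.png',260,40,120,120,5,'w6a.png')
crop('s6.png',390,130,170,150,4.5,'s6a.png')
E
```

```text
t 6.6 tcp [0.528  0.2587 0.2261] F [ 0.4   1.09 -2.88] gap 0.0114
x [-0.013  0.005 -1.   ] y [0.026 1.    0.005] z [ 1.    -0.026 -0.013] q [0.229 0.079 0.061 1.564 0.008 1.826]
slide [ 0.0361 -0.0004 -0.0002]
spin -0.11
```

View pics/s6a.png

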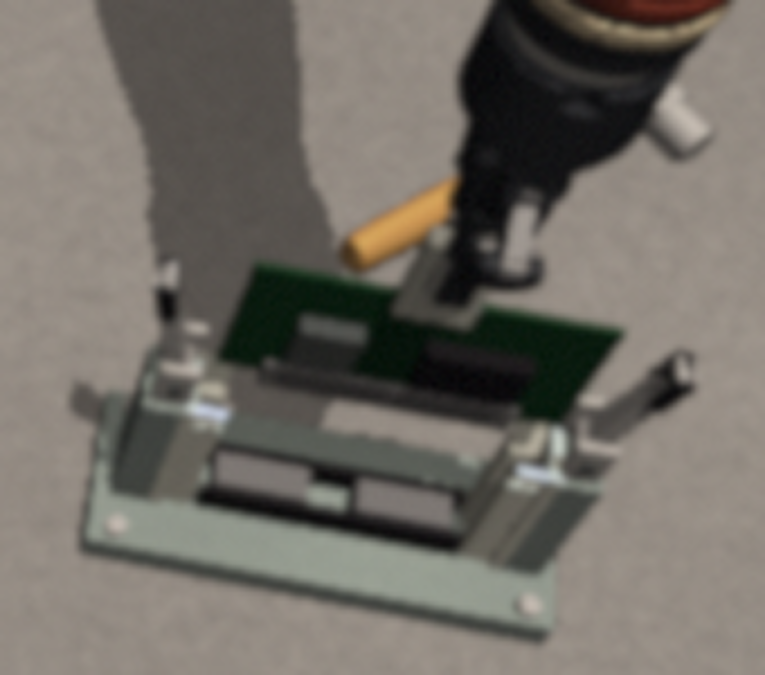

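View pics/w6a.png

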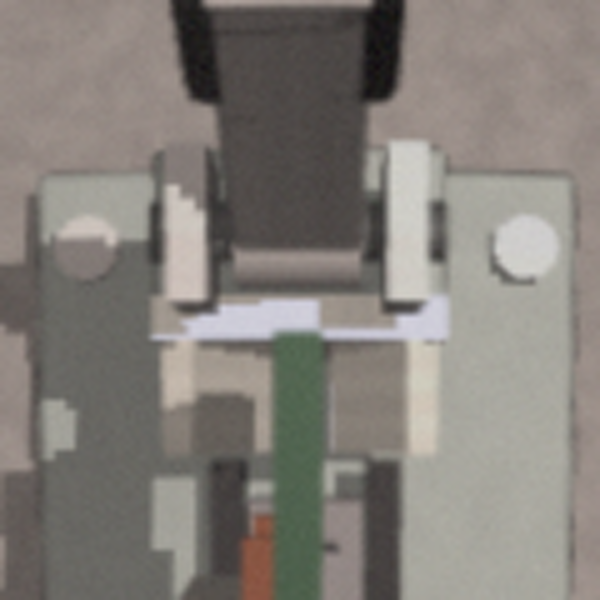

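Emit:
step_arm(
  increments=[
    {"slide":[0.01,-0.0003,0.0003],"spin":0},
    {"slide":[0.02,-0.0003,0.0004],"spin":0},
    {"slide":[0.03,-0.0003,0.0005],"spin":0},
    {"slide":[0.038,-0.0003,0.0005],"spin":0},
    {"slide":[0.046,-0.0003,0.0006],"spin":0},
    {"slide":[0.046,-0.0003,0.0006],"spin":0},
  ],
)

```text
time_s: 7.1
eef_pos: [0.5268, 0.2584, 0.1775]
eef_rot: [0.701, 0.011, 0.713, -0.008]
ft_force: [0.2, -0.1, -2.5]
finger_gap: 0.0115
```

```bash
python3 - <<'E'
from h import *
s=snap('wrist','w7.png');s=snap('scene','s7.png')
need([.5273,.2585,.14],-.024)
crop('w7.png',240,20,160,140,4,'w7a.png')
crop('s7.png',390,130,170,150,4.5,'s7a.png')
E
```

```text
t 7.2 tcp [0.5277 0.2585 0.1797] F [ 0.36  0.32 -3.64] gap 0.0113
x [-0.014  0.005 -1.   ] y [0.026 1.    0.005] z [ 1.    -0.026 -0.014] q [ 0.229  0.076 -0.026  1.481  0.008  1.825]
slide [ 0.0397 -0.0002  0.0002]
spin -0.11
```

View pics/s7a.png

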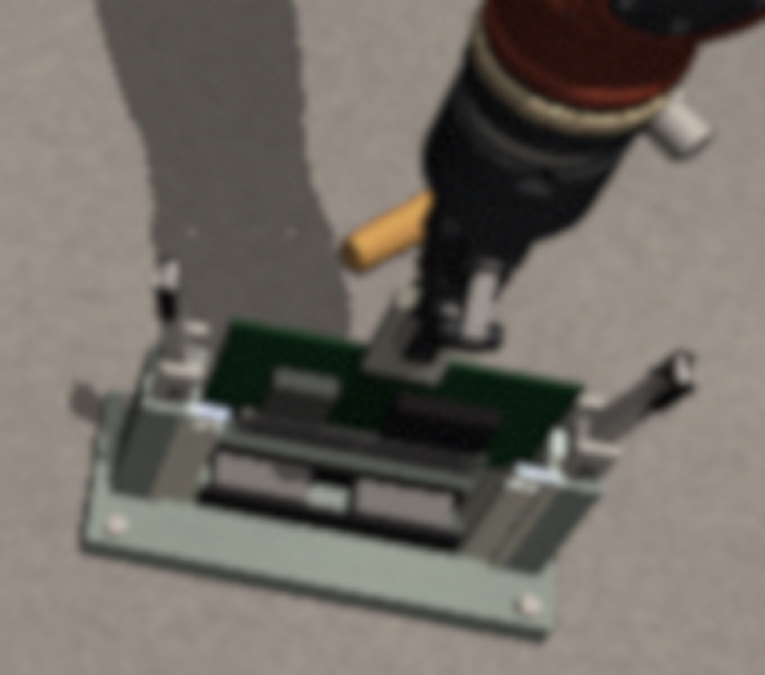

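View pics/w7a.png

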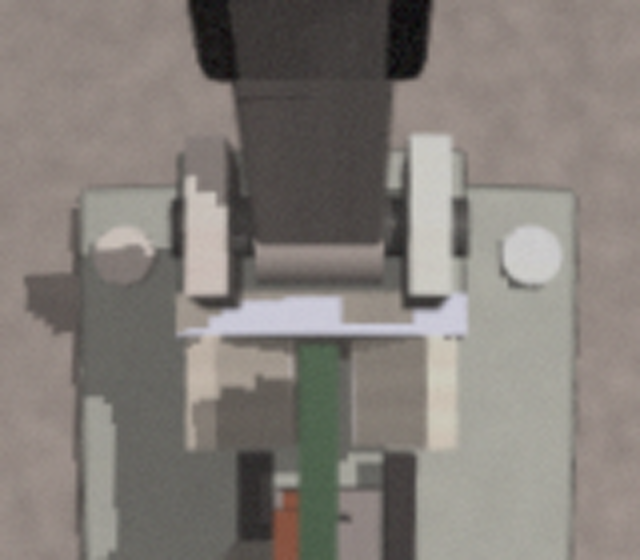

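Emit:
step_arm(
  increments=[
    {"slide":[0.008,0.0,0.0008],"spin":0},
    {"slide":[0.016,0.0,0.001],"spin":0},
    {"slide":[0.024,0.0,0.0012],"spin":0},
    {"slide":[0.03,0.0,0.0013],"spin":0},
    {"slide":[0.036,0.0,0.0014],"spin":0},
    {"slide":[0.036,0.0,0.0014],"spin":0},
    {"slide":[0.036,0.0,0.0014],"spin":0},
  ],
)

```text
time_s: 7.78
eef_pos: [0.5283, 0.2586, 0.1432]
eef_rot: [0.702, 0.011, 0.712, -0.007]
ft_force: [0.4, -0.2, -3.4]
finger_gap: 0.0117
```

```bash
python3 - <<'E'
from h import *
s=snap('wrist','w8.png');s=snap('scene','s8.png')
need([.5273,.2585,.137],-.024)
crop('w8.png',240,20,160,140,4,'w8a.png')
crop('s8.png',390,130,170,150,4.5,'s8a.png')
E
```

```text
t 7.88 tcp [0.5288 0.2587 0.1441] F [ 0.29  0.79 -3.48] gap 0.0114
x [-0.013  0.005 -1.   ] y [0.026 1.    0.005] z [ 1.    -0.026 -0.013] q [ 0.229  0.084 -0.082  1.416  0.008  1.825]
slide [ 0.0071 -0.0003 -0.0014]
spin -0.11
```

View pics/s8a.png

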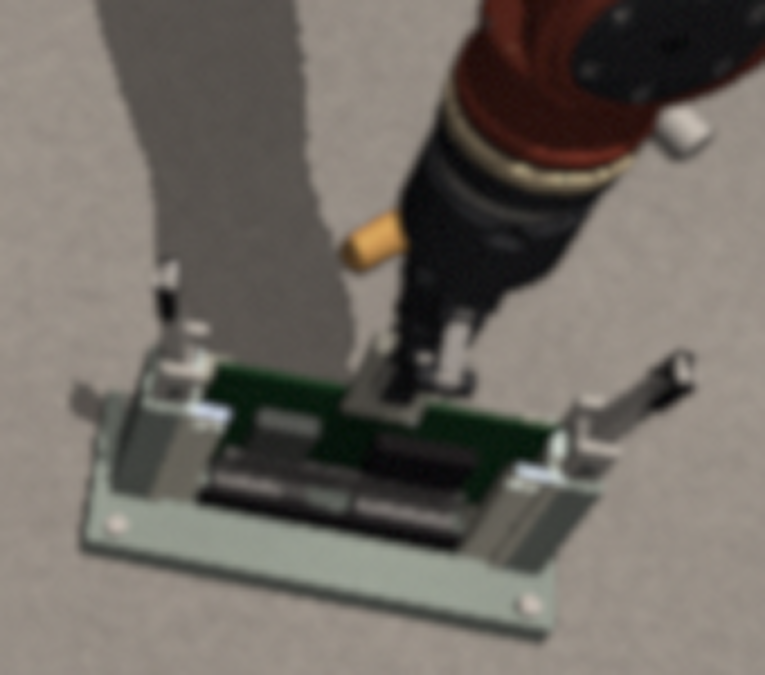

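View pics/w8a.png

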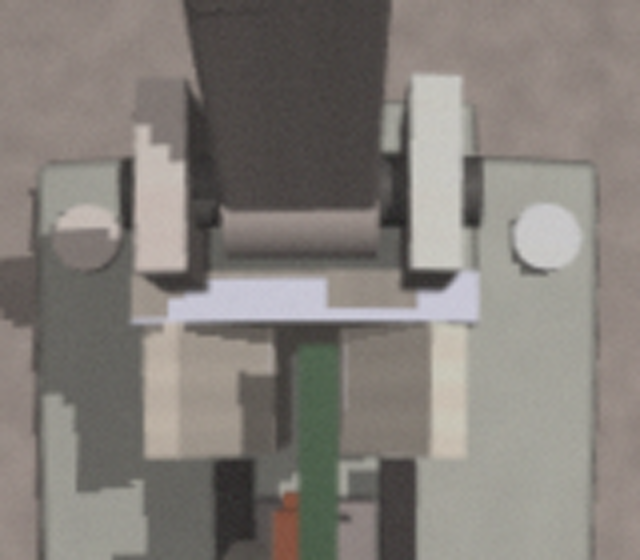

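Emit:
step_arm(
  increments=[
    {"slide":[0.003,0.0,-0.0004],"spin":0},
    {"slide":[0.006,0.0,-0.0008],"spin":0},
    {"slide":[0.007,0.0,-0.0008],"spin":0},
    {"slide":[0.007,0.0,-0.0008],"spin":0},
  ],
)

```text
time_s: 8.22
eef_pos: [0.5282, 0.2588, 0.1376]
eef_rot: [0.703, 0.011, 0.711, -0.007]
ft_force: [-0.4, -1.1, 1.7]
finger_gap: 0.0112
```

Emit:
step_arm(
  increments=[
    {"slide":[0.0,0.0,0.0],"spin":0},
    {"slide":[0.0,0.0,0.0],"spin":0},
    {"slide":[0.0,0.0,0.0],"spin":0},
    {"slide":[0.0,0.0,0.0],"spin":0},
    {"slide":[0.0,0.0,0.0],"spin":0},
    {"slide":[0.0,0.0,0.0],"spin":0},
  ],
  claw=0.5,
)

```text
time_s: 8.72
eef_pos: [0.5281, 0.2588, 0.1375]
eef_rot: [0.703, 0.011, 0.711, -0.007]
ft_force: [0.1, -0.4, 1.2]
finger_gap: 0.0428
```

```bash
python3 - <<'E'
from h import *
s=snap('wrist','w9.png');s=snap('scene','s9.png')
need([.5273,.2585,.137],-.024)
crop('s9.png',390,130,170,150,4.5,'s9a.png')
E
```

```text
t 8.82 tcp [0.5281 0.2588 0.1375] F [0.28 0.02 0.34] gap 0.0427
x [-0.012  0.005 -1.   ] y [0.026 1.    0.005] z [ 1.    -0.026 -0.012] q [ 0.229  0.083 -0.095  1.403  0.008  1.826]
slide [ 0.0005 -0.0003 -0.0008]
spin -0.11
```

View pics/s9a.png

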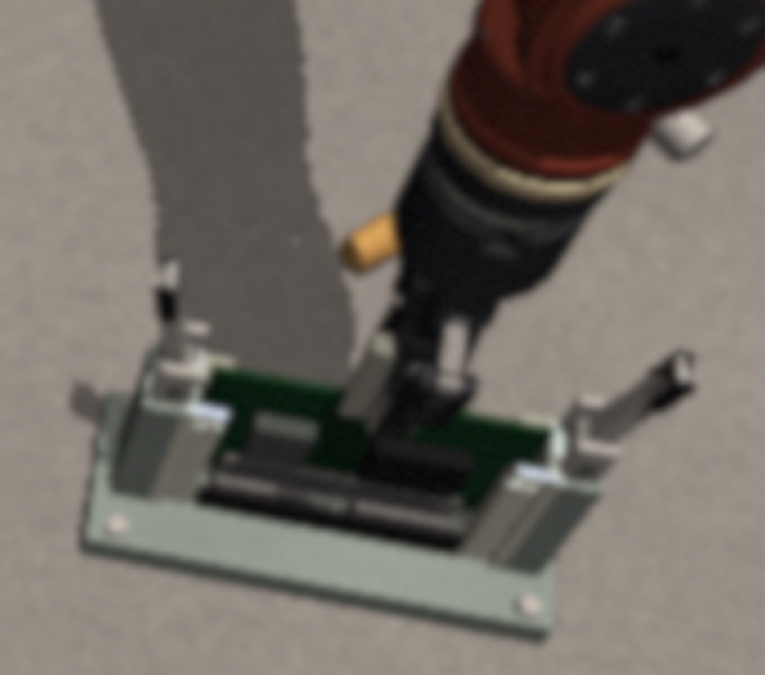

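View pics/w9.png

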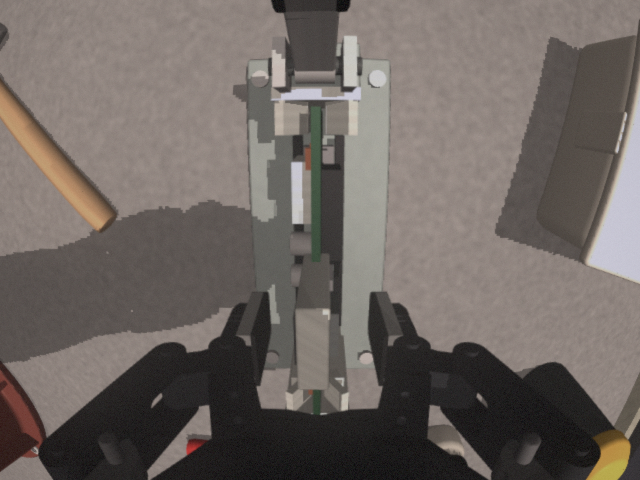

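Emit:
step_arm(
  increments=[
    {"slide":[-0.008,0.0,0.0],"spin":0},
    {"slide":[-0.02,0.0,-0.0002],"spin":0},
    {"slide":[-0.04,0.0,-0.0005],"spin":0},
    {"slide":[-0.065,0.0,-0.001],"spin":0},
    {"slide":[-0.095,0.0,-0.003],"spin":0},
    {"slide":[-0.11,0.02,-0.003],"spin":0},
    {"slide":[-0.11,0.05,-0.003],"spin":0},
    {"slide":[-0.11,0.08,-0.003],"spin":0},
  ],
)

```text
time_s: 9.48
eef_pos: [0.5297, 0.3391, 0.2516]
eef_rot: [0.704, 0.012, 0.71, -0.007]
ft_force: [0.4, -0.7, 0.7]
finger_gap: 0.0431
```

Emit:
step_arm(
  increments=[
    {"slide":[0.0,0.03,0.0],"spin":0},
    {"slide":[0.0,0.055,0.0],"spin":0},
    {"slide":[0.0,0.075,0.0],"spin":0},
    {"slide":[0.0,0.075,0.0],"spin":0},
    {"slide":[0.0,0.075,0.0],"spin":0},
  ],
  claw=0,
)

```text
time_s: 9.9
eef_pos: [0.5316, 0.4148, 0.2528]
eef_rot: [0.704, 0.012, 0.71, -0.007]
ft_force: [-0.1, 0.1, 0.1]
finger_gap: 0.0002
```

```bash
cat >> h.py <<'E'
YAW=-.0245; CC=np.array([.526,.2592])
def cage(d,z): # world pt at cage y=d
    return [CC[0]-np.sin(YAW)*d, CC[1]+np.cos(YAW)*d, z]
E
python3 - <<'E'
from h import *
s=snap('wrist','w10.png');s=snap('scene','s10.png');s=snap('top','t10.png')
need(cage(.158,.168),-.0245)
crop('s10.png',390,130,170,150,4.5,'s10a.png')
crop('t10.png',80,240,180,90,4.4,'t10a.png')
E
```

```text
t 10.05 tcp [0.532  0.4132 0.2528] F [ 0.01 -0.25 -0.24] gap -0.0001
x [-0.007  0.007 -1.   ] y [0.028 1.    0.007] z [ 1.    -0.028 -0.007] q [0.462 0.35  0.416 1.64  0.01  2.061]
slide [ 0.0848  0.0033 -0.0016]
spin -0.22
```

View pics/s10a.png

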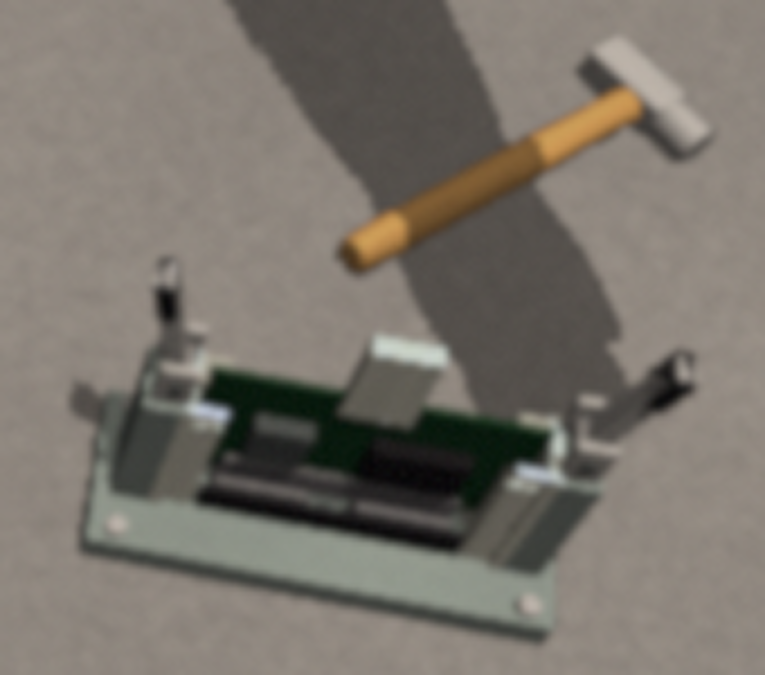

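View pics/w10.png

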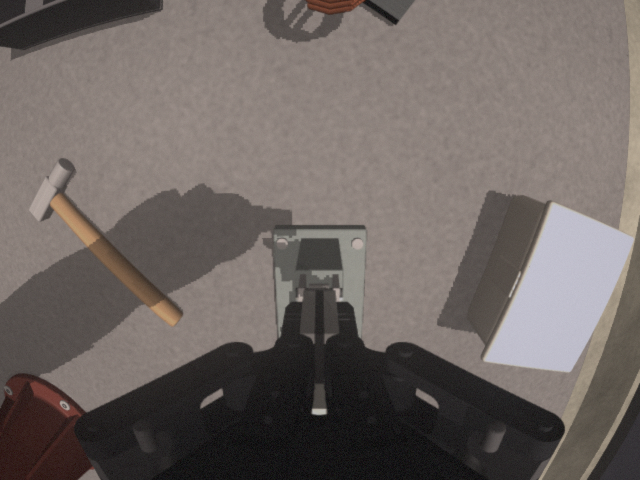

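View pics/t10a.png

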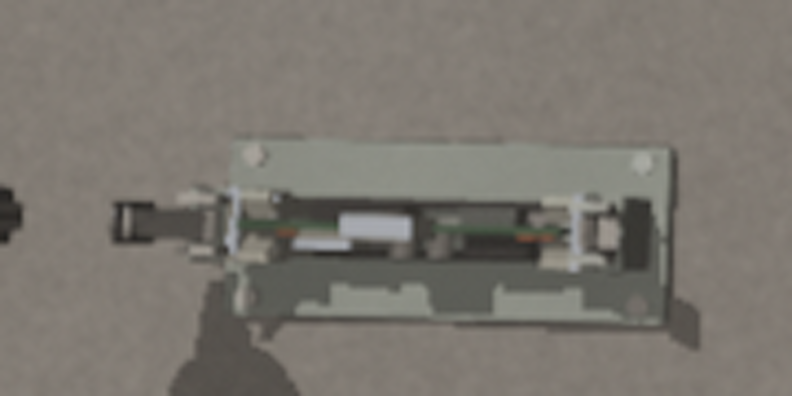

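```bash
cat >> h.py <<'E'
def wproj(s,P):
    P=np.atleast_2d(P); c=(P@s['extrinsics'][:3,:3].T+s['extrinsics'][:3,3])*[1,-1,-1]
    r=np.hypot(c[:,0],c[:,1]);th=np.arctan2(r,c[:,2]);
    return np.c_[s['cx']+s['fx']*th*c[:,0]/r, s['cy']+s['fx']*th*c[:,1]/r]
E
python3 - <<'E'
from h import *
W=load('w10.png');T=load('t10.png');S=load('s10.png')
print('cam',-W['extrinsics'][:3,:3].T@W['extrinsics'][:3,3])
print('tcp',wproj(W,[.532,.4132,.2528]))
for th in(1.5,1.75,1.85,1.95):
    p=cage(.102-.072*np.cos(th),.125+.072*np.sin(th)); print(th,'tip',wproj(W,p),proj(T,[p]),proj(S,[p]))
    p=cage(-.102+.072*np.cos(th),.125+.072*np.sin(th)); print(th,'rtip',proj(T,[p]),proj(S,[p]))
print('pivot',wproj(W,cage(.102,.125)))
print('top tip meas',80+120/4.4,240+222/4.4,'R',80+637/4.4,240+232/4.4)
E
```

```text
cam [0.53377435 0.49174278 0.39589906]
tcp [[321.90649079 311.72395121]]
1.5 tip [[318.2107338  347.54251032]] [[118.05489093 289.8788852 ]] [[531.21082185 208.53604469]]
1.5 rtip [[206.43307929 291.98718494]] [[438.97828827 191.57531854]]
1.75 tip [[318.18020351 322.9397141 ]] [[110.05078856 289.68817065]] [[539.72924424 210.39541592]]
1.75 rtip [[214.69974025 292.18461671]] [[430.52740528 190.30755931]]
1.85 tip [[318.18782886 311.84535818]] [[107.1366357  289.61903272]] [[542.80925247 211.45364096]]
1.85 rtip [[218.03334498 292.2645222 ]] [[427.11291079 190.15932864]]
1.95 tip [[318.20718761 300.33853794]] [[104.43774484 289.55518917]] [[545.64634673 212.67346365]]
1.95 rtip [[221.3243334  292.34357051]] [[423.73914613 190.21841666]]
pivot [[319.03762385 292.14306328]]
top tip meas 107.27272727272727 290.45454545454544 R 224.77272727272725 292.72727272727275
```

```bash
python3 - <<'E'
from h import *
for th in np.radians([90,80,70,60,50,40,30,22,15,8,0]):
    r=.042+.018*(1-th/1.57)
    s=r*np.cos(th)-.005*np.sin(th); h=r*np.sin(th)+.005*np.cos(th)
    print(round(np.degrees(th)),'d',round(.102-(s-.011),4),'z',round(.125+h,4))
E
```

```text
90 d 0.118 z 0.167
80 d 0.1103 z 0.1692
70 d 0.102 z 0.1699
60 d 0.0933 z 0.1691
50 d 0.0847 z 0.1665
40 d 0.0764 z 0.1623
30 d 0.0687 z 0.1563
22 d 0.0633 z 0.1505
15 d 0.0592 z 0.1446
8 d 0.0559 z 0.1381
0 d 0.053 z 0.13
```

Emit:
step_arm(
  increments=[
    {"slide":[0.02,0.004,-0.0015],"spin":0},
    {"slide":[0.045,0.004,-0.0015],"spin":0},
    {"slide":[0.07,0.004,-0.0015],"spin":0},
    {"slide":[0.085,0.004,-0.0015],"spin":0},
    {"slide":[0.085,0.004,-0.0015],"spin":0},
    {"slide":[0.085,0.004,-0.0015],"spin":0},
  ],
)

```text
time_s: 10.55
eef_pos: [0.5298, 0.4169, 0.1679]
eef_rot: [0.704, 0.013, 0.71, -0.008]
ft_force: [-0.7, 0.9, 0.5]
finger_gap: 0.0001
```

```bash
python3 - <<'E'
from h import *
s=snap('scene','s11.png')
need(cage(.118,.168),-.0245)
crop('s11.png',390,100,200,150,3.9,'s11a.png')
E
```

```text
t 10.6 tcp [0.5305 0.4173 0.1693] F [-0.77 -0.97  0.47] gap 0.0002
x [-0.006  0.008 -1.   ] y [0.029 1.    0.007] z [ 1.    -0.029 -0.006] q [0.469 0.334 0.245 1.484 0.01  2.069]
slide [ 0.001  -0.0402 -0.0004]
spin -0.27
```

View pics/s11a.png

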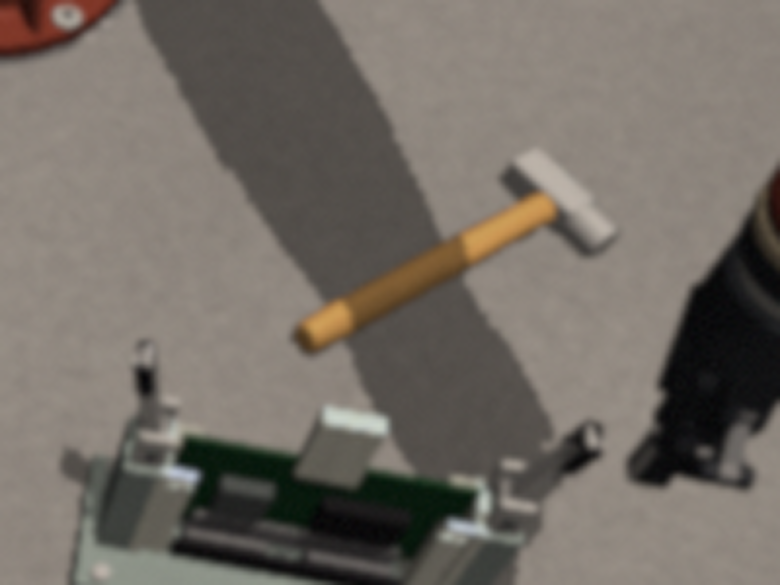

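Emit:
step_arm(
  increments=[
    {"slide":[0.0,-0.012,0.0],"spin":0},
    {"slide":[0.0,-0.024,0.0],"spin":0},
    {"slide":[0.0,-0.034,0.0],"spin":0},
    {"slide":[0.0,-0.042,0.0],"spin":0},
    {"slide":[0.0,-0.05,0.0],"spin":0},
    {"slide":[0.0,-0.056,0.0],"spin":0},
    {"slide":[0.0,-0.065,0.0],"spin":0},
    {"slide":[0.0,-0.065,0.0],"spin":0},
  ],
)

```text
time_s: 11.27
eef_pos: [0.5286, 0.351, 0.1688]
eef_rot: [0.705, 0.013, 0.709, -0.008]
ft_force: [-0.3, 0.3, -0.2]
finger_gap: -0.0
```

```bash
python3 - <<'E'
from h import *
s=snap('scene','s12.png')
need(cage(.0847,.1665),-.0245)
crop('s12.png',390,100,200,150,3.9,'s12a.png')
E
```

```text
t 11.32 tcp [0.5285 0.3516 0.1687] F [0.77 0.76 0.12] gap -0.0001
x [-0.006  0.007 -1.   ] y [0.03  1.    0.007] z [ 1.    -0.03  -0.007] q [0.377 0.21  0.1   1.464 0.009 1.978]
slide [ 0.0022 -0.0077 -0.0002]
spin -0.32
```

View pics/s12a.png

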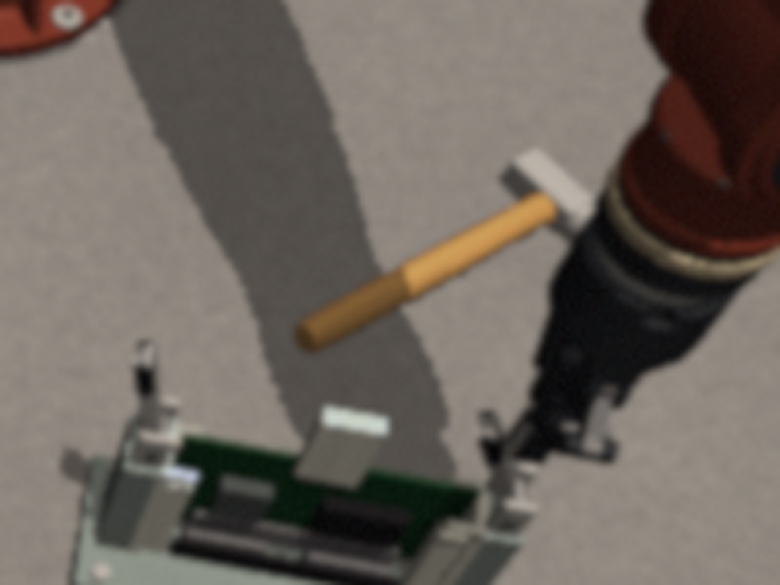

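Emit:
step_arm(
  increments=[
    {"slide":[0.002,-0.008,0.0],"spin":0},
    {"slide":[0.004,-0.012,0.0],"spin":0},
    {"slide":[0.006,-0.016,0.0],"spin":0},
    {"slide":[0.009,-0.02,0.0],"spin":0},
    {"slide":[0.012,-0.024,0.0],"spin":0},
    {"slide":[0.018,-0.029,0.0],"spin":0},
    {"slide":[0.018,-0.029,0.0],"spin":0},
  ],
)

```text
time_s: 11.9
eef_pos: [0.5271, 0.3216, 0.1491]
eef_rot: [0.704, 0.013, 0.71, -0.009]
ft_force: [-0.8, -0.0, 0.0]
finger_gap: -0.0002
```

Emit:
step_arm(
  increments=[
    {"slide":[0.004,-0.003,0.0],"spin":0},
    {"slide":[0.008,-0.005,0.0],"spin":0},
    {"slide":[0.011,-0.006,0.0],"spin":0},
    {"slide":[0.011,-0.006,0.0],"spin":0},
  ],
)

```text
time_s: 12.23
eef_pos: [0.5273, 0.3168, 0.1387]
eef_rot: [0.705, 0.014, 0.709, -0.007]
ft_force: [-0.9, 6.8, 6.4]
finger_gap: -0.0002
```

```bash
python3 - <<'E'
from h import *
s=snap('scene','s13.png')
need(cage(.053,.131),-.0245)
crop('s13.png',390,100,200,150,3.9,'s13a.png')
E
```

```text
t 12.28 tcp [0.5273 0.3168 0.1389] F [-0.26  5.55  5.11] gap 0.0002
x [-0.006  0.009 -1.   ] y [0.03  1.    0.009] z [ 1.    -0.03  -0.007] q [ 0.324  0.154 -0.016  1.403  0.01   1.924]
slide [ 0.0078 -0.0047  0.0002]
spin -0.31
```

View pics/s13a.png

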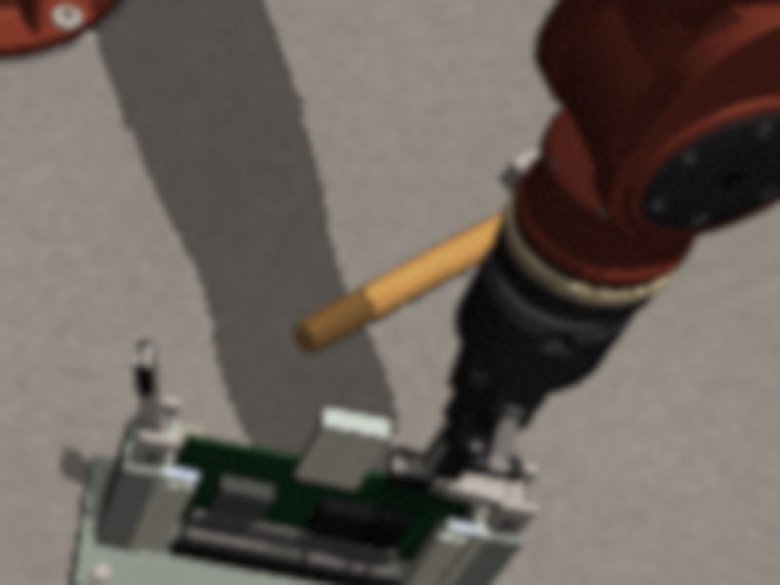

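Emit:
step_arm(
  increments=[
    {"slide":[0.002,0.001,0.0],"spin":0},
    {"slide":[0.004,0.001,0.0],"spin":0},
    {"slide":[0.006,0.001,0.0],"spin":0},
    {"slide":[0.006,0.001,0.0],"spin":0},
  ],
)

```text
time_s: 12.62
eef_pos: [0.5277, 0.3169, 0.134]
eef_rot: [0.705, 0.013, 0.709, -0.008]
ft_force: [-2.4, -4.3, 9.6]
finger_gap: 0.0
```

Emit:
step_arm(
  increments=[
    {"slide":[0.002,0.0,0.0],"spin":0},
    {"slide":[0.004,0.0,0.0],"spin":0},
    {"slide":[0.005,0.0,0.0],"spin":0},
    {"slide":[0.005,0.0,0.0],"spin":0},
  ],
)

```text
time_s: 12.95
eef_pos: [0.5278, 0.3164, 0.1311]
eef_rot: [0.706, 0.013, 0.708, -0.009]
ft_force: [-7.9, -4.7, 17.8]
finger_gap: 0.0001
```

```bash
python3 - <<'E'
from h import *
s=snap('scene','s14.png')
need(cage(.053,.130),-.0245)
crop('s14.png',390,100,200,150,3.9,'s14a.png')
E
```

```text
t 13.0 tcp [0.5278 0.3164 0.1311] F [-7.6  -5.   16.72] gap 0.0001
x [-0.003  0.006 -1.   ] y [0.03  1.    0.006] z [ 1.    -0.03  -0.004] q [ 0.324  0.156 -0.029  1.388  0.007  1.926]
slide [ 0.0011 -0.0043 -0.0004]
spin -0.34
```

View pics/s14a.png

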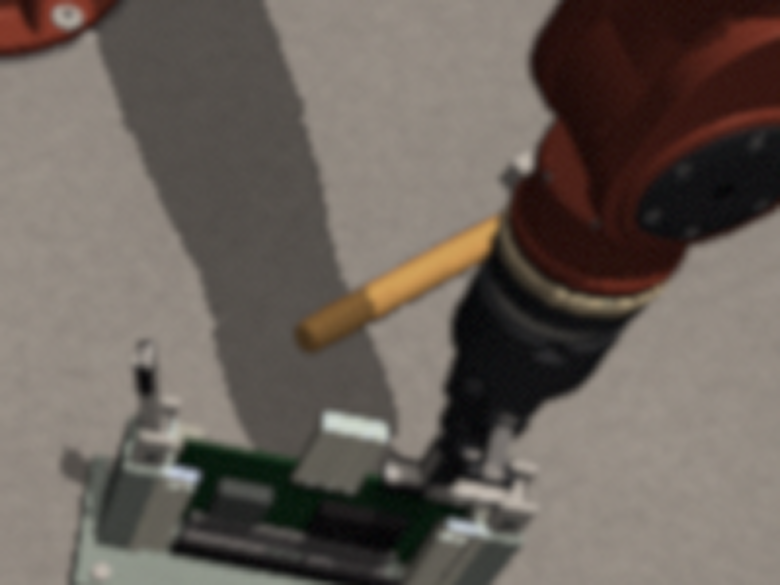

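Emit:
step_arm(
  increments=[
    {"slide":[-0.015,0.0,0.0],"spin":0},
    {"slide":[-0.045,0.0,0.0],"spin":0},
    {"slide":[-0.08,0.0,0.0],"spin":0},
    {"slide":[-0.115,0.0,0.0],"spin":0},
    {"slide":[-0.12,-0.03,0.0],"spin":0},
    {"slide":[-0.12,-0.07,0.0],"spin":0},
    {"slide":[-0.12,-0.11,0.0],"spin":0},
    {"slide":[-0.12,-0.15,0.0],"spin":0},
  ],
)

```text
time_s: 13.67
eef_pos: [0.5233, 0.1644, 0.2501]
eef_rot: [0.706, 0.012, 0.708, -0.008]
ft_force: [0.6, -1.6, -0.2]
finger_gap: 0.0005
```

```bash
python3 - <<'E'
from h import *
s=snap('scene','s15.png');s=snap('wrist','w15.png')
need(cage(-.158,.25),-.0245)
crop('s15.png',390,130,170,150,4.5,'s15a.png')
E
```

```text
t 13.77 tcp [0.5238 0.161  0.2501] F [-0.59  1.11 -0.1 ] gap -0.0
x [-0.003  0.004 -1.   ] y [0.035 0.999 0.004] z [ 0.999 -0.035 -0.004] q [ 0.057 -0.047 -0.022  1.599  0.005  1.663]
slide [-0.0002 -0.0598  0.0004]
spin -0.62
```

View pics/s15a.png

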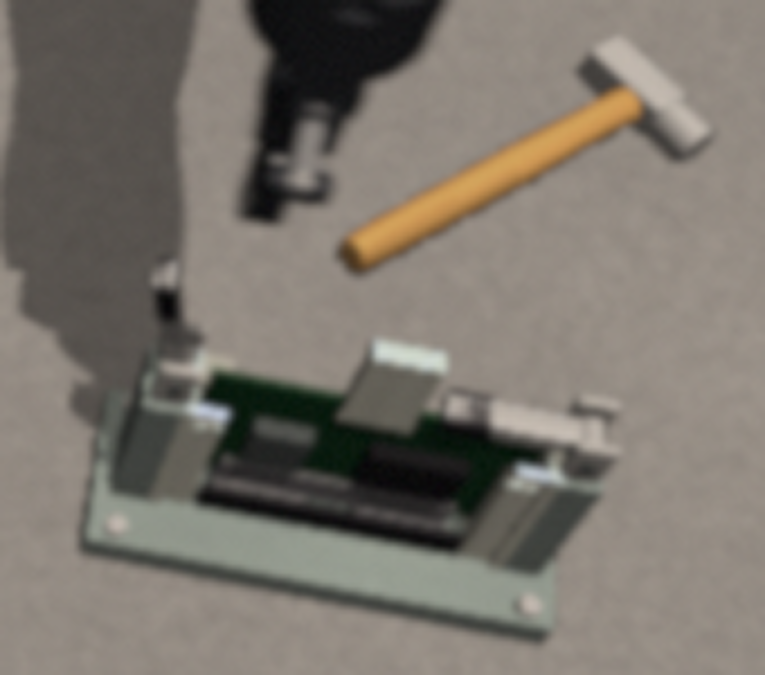

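View pics/w15.png

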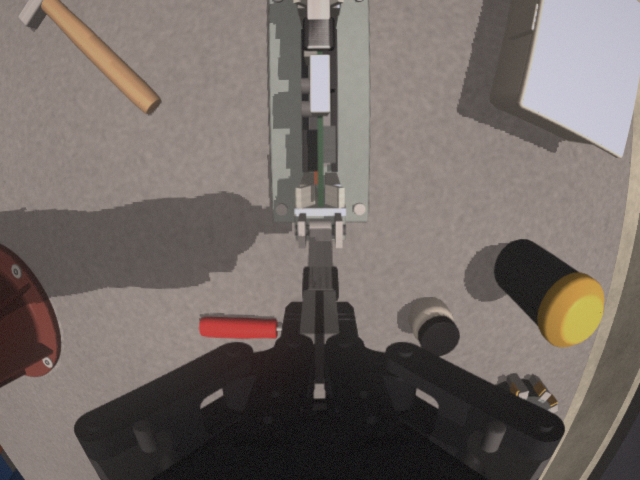

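Emit:
step_arm(
  increments=[
    {"slide":[0.0,-0.03,0.0],"spin":-0.6},
    {"slide":[0.0,-0.055,0.0],"spin":-0.6},
    {"slide":[0.0,-0.06,0.0005],"spin":-0.6},
    {"slide":[0.02,-0.06,0.0005],"spin":-0.6},
    {"slide":[0.05,-0.06,0.0005],"spin":-0.6},
    {"slide":[0.075,-0.06,0.0005],"spin":-0.6},
    {"slide":[0.082,-0.06,0.0005],"spin":-0.6},
    {"slide":[0.082,-0.06,0.0005],"spin":-0.6},
  ],
)

```text
time_s: 14.43
eef_pos: [0.5205, 0.1019, 0.1656]
eef_rot: [0.704, 0.01, 0.71, -0.007]
ft_force: [-0.6, 0.3, 0.4]
finger_gap: -0.0001
```

```bash
python3 - <<'E'
from h import *
s=snap('scene','s16.png')
need(cage(-.093,.169),-.0245)
crop('s16.png',370,100,200,150,3.9,'s16a.png')
E
```

```text
t 14.48 tcp [0.5214 0.1018 0.1676] F [0.05 0.82 0.22] gap -0.0
x [-0.005  0.005 -1.   ] y [0.024 1.    0.004] z [ 1.    -0.024 -0.005] q [-0.056 -0.103 -0.226  1.454  0.004  1.539]
slide [-0.0011  0.0645  0.0007]
spin 0.01
```

View pics/s16a.png

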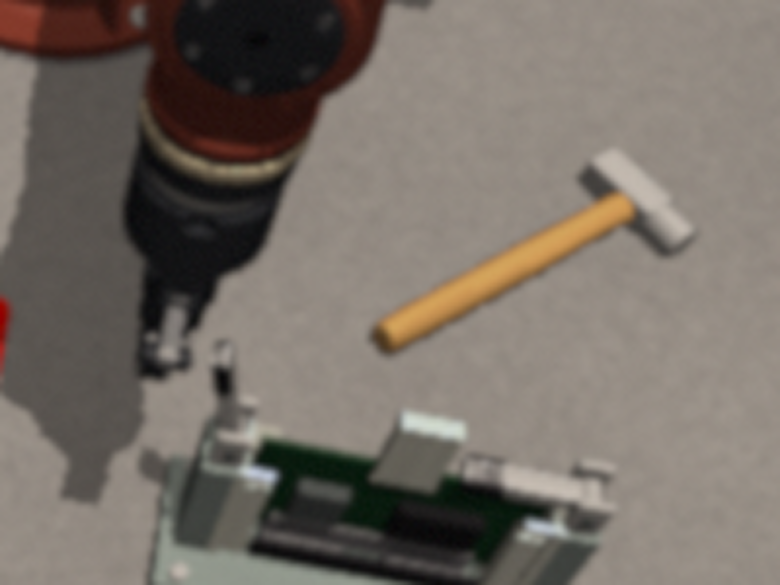

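Emit:
step_arm(
  increments=[
    {"slide":[0.0,0.012,0.0],"spin":0},
    {"slide":[0.0,0.024,0.0],"spin":0},
    {"slide":[-0.001,0.034,0.0005],"spin":0},
    {"slide":[-0.001,0.042,0.0005],"spin":0},
    {"slide":[-0.001,0.05,0.0005],"spin":0},
    {"slide":[-0.001,0.056,0.0005],"spin":0},
    {"slide":[-0.001,0.065,0.0005],"spin":0},
    {"slide":[-0.001,0.065,0.0005],"spin":0},
  ],
)

```text
time_s: 15.15
eef_pos: [0.5233, 0.1682, 0.1688]
eef_rot: [0.705, 0.01, 0.709, -0.006]
ft_force: [-0.2, 0.0, 0.9]
finger_gap: 0.0002
```

Emit:
step_arm(
  increments=[
    {"slide":[0.002,0.008,0.0],"spin":0},
    {"slide":[0.004,0.012,0.0],"spin":0},
    {"slide":[0.006,0.016,0.0],"spin":0},
    {"slide":[0.009,0.02,0.0],"spin":0},
    {"slide":[0.012,0.024,0.0],"spin":0},
    {"slide":[0.018,0.029,0.0],"spin":0},
    {"slide":[0.018,0.029,0.0],"spin":0},
  ],
)

```text
time_s: 15.73
eef_pos: [0.5233, 0.1981, 0.1495]
eef_rot: [0.705, 0.01, 0.709, -0.006]
ft_force: [-0.5, 0.7, -0.4]
finger_gap: -0.0003
```

```bash
python3 - <<'E'
from h import *
s=snap('scene','s17.png')
need(cage(-.058,.139),-.0245)
crop('s17.png',370,100,200,150,3.9,'s17a.png')
E
```

```text
t 15.78 tcp [0.5234 0.1978 0.15  ] F [-0.32 -0.36 -0.03] gap -0.0002
x [-0.006  0.005 -1.   ] y [0.023 1.    0.005] z [ 1.    -0.023 -0.007] q [ 0.124 -0.013 -0.171  1.419  0.006  1.718]
slide [0.011  0.0034 0.0012]
spin 0.1
```

View pics/s17a.png

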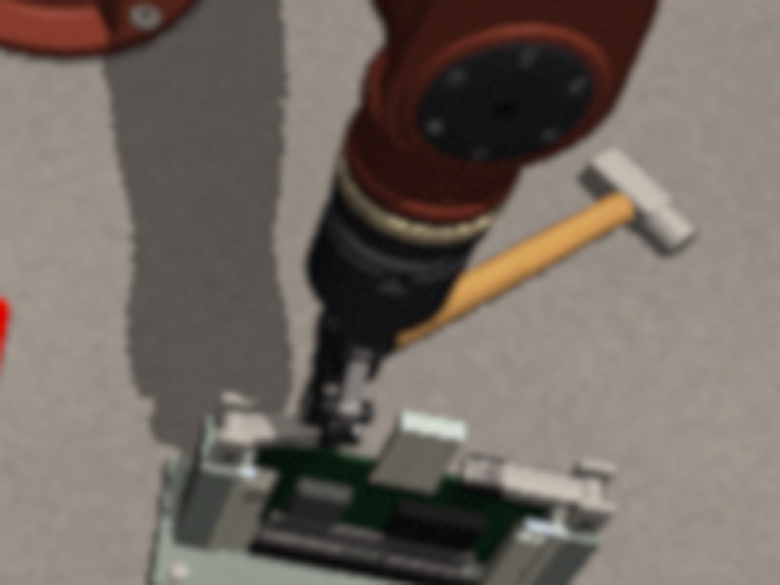

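Emit:
step_arm(
  increments=[
    {"slide":[0.004,0.002,0.0005],"spin":0},
    {"slide":[0.008,0.003,0.001],"spin":0},
    {"slide":[0.011,0.003,0.001],"spin":0},
    {"slide":[0.011,0.003,0.001],"spin":0},
  ],
)

```text
time_s: 16.12
eef_pos: [0.5245, 0.2011, 0.1387]
eef_rot: [0.705, 0.01, 0.709, -0.006]
ft_force: [1.1, 0.9, 2.2]
finger_gap: -0.0001
```

Emit:
step_arm(
  increments=[
    {"slide":[0.003,0.0,0.0],"spin":0},
    {"slide":[0.006,0.0,0.0],"spin":0},
    {"slide":[0.008,0.0,0.0],"spin":0},
    {"slide":[0.008,0.0,0.0],"spin":0},
  ],
)

```text
time_s: 16.45
eef_pos: [0.5248, 0.2019, 0.1315]
eef_rot: [0.705, 0.011, 0.709, -0.005]
ft_force: [-1.2, 4.2, 6.3]
finger_gap: -0.0002
```

Emit:
step_arm(
  increments=[
    {"slide":[0.002,0.0,0.0],"spin":0},
    {"slide":[0.003,0.0,0.0],"spin":0},
    {"slide":[0.003,0.0,0.0],"spin":0},
    {"slide":[0.003,0.0,0.0],"spin":0},
  ],
)

```text
time_s: 16.78
eef_pos: [0.5249, 0.2021, 0.1304]
eef_rot: [0.706, 0.011, 0.708, -0.005]
ft_force: [-6.0, 0.4, 15.5]
finger_gap: -0.0002
```

Emit:
step_arm(
  increments=[
    {"slide":[-0.015,0.0,0.0],"spin":0},
    {"slide":[-0.045,0.0,0.0],"spin":0},
    {"slide":[-0.08,0.0,0.0],"spin":0},
    {"slide":[-0.115,0.0,0.0],"spin":0},
    {"slide":[-0.12,-0.03,0.0],"spin":0},
    {"slide":[-0.12,-0.06,0.0],"spin":0},
    {"slide":[-0.12,-0.09,0.0],"spin":0},
    {"slide":[-0.12,-0.1,0.0],"spin":0},
  ],
)

```text
time_s: 17.45
eef_pos: [0.5231, 0.098, 0.2495]
eef_rot: [0.706, 0.011, 0.708, -0.006]
ft_force: [-0.1, -0.7, -0.6]
finger_gap: 0.0001
```

```bash
python3 - <<'E'
from h import *
s=snap('scene','s18.png');s=snap('wrist','w18.png');t=snap('top','t18.png')
need(cage(-.158,.25),-.0245)
crop('s18.png',390,160,170,120,4.6,'s18a.png')
crop('w18.png',250,0,140,250,2.3,'w18a.png')
S=load('s18.png')
for d,n in((.102,'L'),(-.102,'R')):
    for th in(0,.1,.2,.3):
        q=np.sign(d); 
        print(n,th,'tip top',((proj(S,[cage(d-q*(.072*np.cos(th)+.005*-np.sin(th)),.125+.072*np.sin(th)+.005*np.cos(th))])-[390,160])*4.6).round(1))
for d in(-.018,.018): print('tab top home',((proj(S,[cage(d,.164)])-[390,160])*4.6).round(1),'7mm up',((proj(S,[cage(d,.171)])-[390,160])*4.6).round(1))
E
```

```text
t 17.6 tcp [0.5231 0.1006 0.2494] F [-0.86  0.09  0.13] gap 0.0003
x [-0.004  0.008 -1.   ] y [0.024 1.    0.008] z [ 1.    -0.024 -0.004] q [-0.061 -0.093 -0.067  1.601  0.008  1.534]
slide [-0.0006  0.0007 -0.001 ]
spin 0.03
L 0 tip top [[454. 274.]]
L 0.1 tip top [[460.6 266.4]]
L 0.2 tip top [[468.7 259.1]]
L 0.3 tip top [[478.3 252.3]]
R 0 tip top [[330.2 250.8]]
R 0.1 tip top [[332.5 242.4]]
R 0.2 tip top [[333.3 233.8]]
R 0.3 tip top [[332.5 225. ]]
tab top home [[375.2 216.5]] 7mm up [[379.6 208.2]]
tab top home [[451.8 230.7]] 7mm up [[456.6 222.4]]
```

View pics/s18a.png

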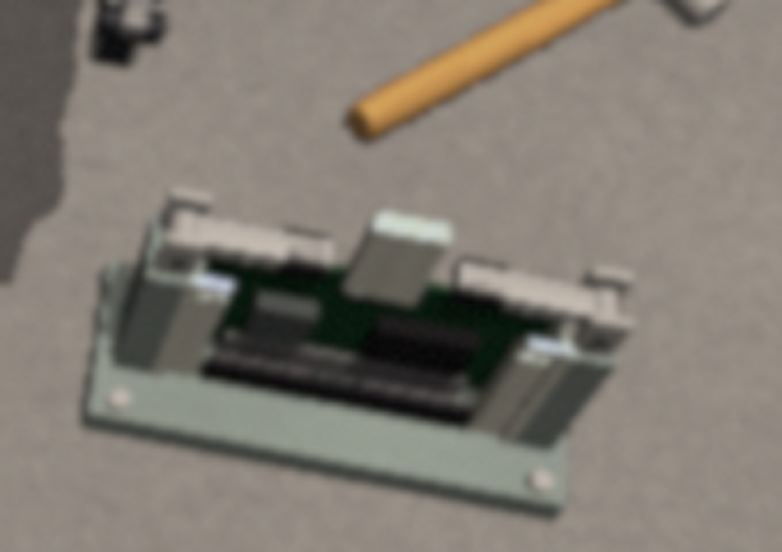

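View pics/w18a.png

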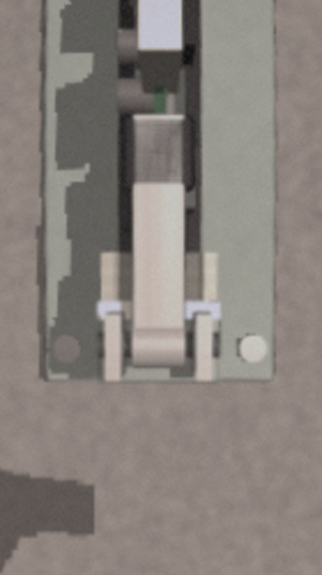

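View pics/s18.png

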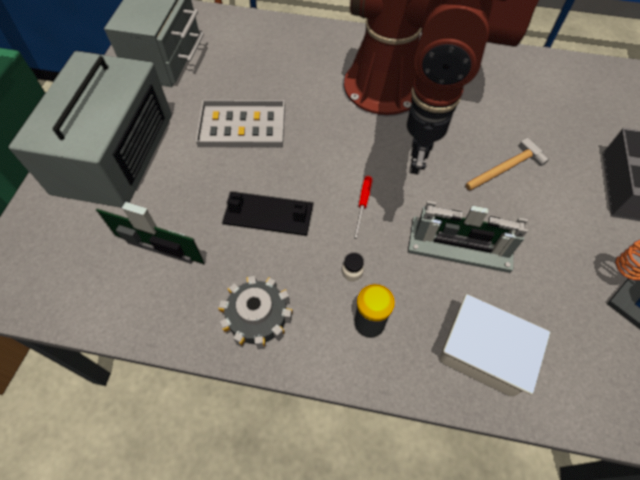

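The picture shows both levers flat (scene 430–525, 208–228), the card home, the jar at (353,263) and canister at (376,305) still upright, and the arm clear of everything.

```bash
python3 -c "
from h import *
print(hand_in())"
```

```text
the job is handed in; nothing more can be done
None
```

The job is handed in. The card is in the cage, and both locking levers are folded down over it. `hand_in()` reports no verdict, so what follows is my own checks.

- **What I did:** I took the smaller card out of the stand by its pull tab and lowered it down the guides. It rested on the connector with the tool at about 0.1375 m, with roughly 5 N of the load taken, and I let go with both levers still up. I then swung and pressed the left lever, followed by the right, ending at about 18 N and 15.5 N downward, with the lever tops near 0.131 m and 0.130 m.
- **Last checks:** In the scene image both lever tips lie within about 2 enlarged pixels of where fully closed levers should appear, about 0.03 rad. The tab's top sits at the fully home height rather than 7 mm up. The jar and canister are upright, the arm is clear of everything, and the clock stood at 17.6 s.
- **Disagreements:** The top camera put the cage about 3 mm nearer the robot in x than the wrist camera. I followed the wrist camera, and the card went in without any jamming force. The tool also tilted by up to 0.014 rad during the moves, which I compensated for. The card's final x and y were not measured separately; the guides hold them.

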